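Turn the insert tray over and latch it in the organiser

TASK

The grey insert tray lies upside down on the upper board: slide it off the board's open end so that it tips and leans on the lower board, take it by the raised edge, turn it over and lay it down, wells up, on the open work surface, and let go. Then take it by its middle divider, set it flat in the bay on top of the organiser, let go, and slide the catch fully home over it. Leave all the other things where they are.

Things in the scene. Friction and masses are not known exactly. Their poses are not given: they have to be found in the camera images.
- board_end (a point): middle of the open end of a low white melamine shelf's upper board, on its top edge, 73 mm above the work surface. Board 18 mm thick, 250 mm deep (-95 to +155 mm along x), running 420 mm along +y from this end. y points away from the open end along the board; z up
- stop_strip (a point): foot, on the lower board (top 18 mm above the work surface), of a stop strip 12 mm high, 12 mm wide, running along x; its inner face is here, 60 mm out (-y) from the upper board's end. A tray slid off the end tips, drops its leading edge in front of the strip and stays leaning on the upper board's edge, 45 to 60 degrees steep, its trailing edge raised. Axes as board_end
- tray_center (a point): centre, half-way through the height, of a shallow grey plastic insert tray: 130 mm along x, 120 mm along y, 22 mm high, 0.22 kg. Closed base 5 mm thick; rim walls 17 mm high, 8 mm thick at the y ends, 5 mm at the x ends. z points out through the closed base: up at the start (tray upside down on the upper board), down once it is the right way up, wells open upwards
- tray: the same tray, same axes; origin at the centre of the plane of its rims, 11 mm from tray_center against z. One divider, 10 mm thick and as high as the rim walls, runs along y through the middle between two wells, each 55 mm wide and 17 mm deep
- bay (a point): centre of the floor of the open bay on top of the organiser, 45 mm above the work surface. Bay 136 mm along x, 145 mm along y; walls 12 mm high, 8 mm thick. The front (-x) wall is part of a 70 mm deep flat deck, level with the wall tops, that carries the catch. The tray sits in it wells up, its y along the bay's x, either way round. x points from the deck over the bay, z up
- organiser: small white and clear acrylic organiser, fixed, 57 mm high, from -148 to +83 mm along x and 160 mm along y, with a small tilt-out bin in its front (-x), not used; origin on the work surface under the bay's centre, axes as bay. The work surface between it and the shelf is clear
- catch (a joint): slide catch on the organiser's front deck, m: 0 is fully back (bay free), 0.030 is fully home at its end stop (steel tongue over the rim of the tray). It slides along the organiser's +x, with about 1.5 N of friction, and stays where it is left
- catch_grip (a point): centre of the exposed black grip of the slide catch: an upright square peg, 14 mm by 14 mm and 30 mm tall, its top 102 mm above the work surface, its foot on the 36 mm wide steel plate of the catch. The tongue lies 70 to 76 mm above the work surface, 3 mm above a tray that sits in the bay, and reaches 42 mm ahead (+x) of this point
- bulb_a_mid (a point): LED bayonet bulb with a frosted white dome of 60 mm diameter, 111 mm tall, standing cap down on a black disc of 38 mm diameter; leave it alone. Point: on its axis 55 mm above its foot
- bulb_b_mid (a point): LED bayonet bulb with a frosted white dome of 60 mm diameter, 111 mm tall, standing cap down on a black disc of 38 mm diameter; leave it alone. Point: on its axis 55 mm above its foot
- bulb_c_mid (a point): LED bayonet bulb with a frosted white dome of 60 mm diameter, 111 mm tall, standing cap down on a black disc of 38 mm diameter; leave it alone. Point: on its axis 55 mm above its foot
- bulb_glass_mid (a point): clear glass bulb, 58 mm diameter, 106 mm tall, standing cap down; leave it alone. Point: on its axis 55 mm above its foot
- torch_mid (a point): grey plastic torch, 140 mm long, standing on its 48 mm wide lens end; leave it alone. Point: half-way up
- tester: blue-handled screwdriver tester, 150 mm long, lying; leave it alone. Origin: its middle on the underside, x from handle to tip
- fuse_box_mid (a point): small cardboard box, 45 x 70 x 35 mm; leave it alone. Point: its centre

How it is judged:
By the outcome, as a careful person would: the job done as asked, in the order asked, and still so for the second after the job is handed in, with the robot touching nothing.
It also fails if it takes over 72 s, if anything falls off the work surface, if the arm or the gripper's body presses on something with over 40 N, if the wrist force passes 120 N, or if a joint passes its speed limit or range.

ROBOT

A 6-joint arm with a two-finger parallel gripper is mounted at the origin on the work surface. World frame = base frame: x ahead of the robot, y to its left, z up, the work surface at z = 0. Lengths are in m, angles in rad, forces in N, time in s.
With the tool pointing down it reaches from about 0.275 to 0.85 m from the base axis. Payload 19 kg.
Tool frame: the origin (TCP) lies on the centre line of the jaws, within the pads' length; the fingertips stand 19 mm ahead of it and the grasp point (between the pads) is the TCP (manip.tip_extent is the distance from the TCP to the fingertips, in m); x points along the fingers, z is the direction in which the jaws open and shut, and the axes are right-handed (so a half turn about x gives the same grasp; the last joint's range is limited). The gripper opens to 85 mm and grips with 20 to 120 N. Pads are 22 mm wide; open, the fingers measure 114 mm over their backs; the gripper's body (76 mm by 85 mm) begins 54 mm behind the grasp point. The pads swing forward as they close: fully open they stand 13 mm farther back than shut.
Start: joints at [1.019, 0.15, 1.437, -0, 1.554, -0.134], TCP at [0.233, 0.526, 0.25] pointing down, gripper open.
Joint ranges: [-2.8, 2.8], [-0.68, 2.1], [0.12, 2.68], [-1.39, 4.53], [0.16, 2.79], [-2.81, 2.81]. Speed limits (rad/s): [1.89, 1.89, 2.22, 3.01, 3.01, 3.01].

INTERFACE

Orientations are given as a unit quaternion [x, y, z, w].
In Python, from workcell import sensors, cams, manip gives the robot as it stands.
- The arm moves only by the tool play_rows, never from a script. Its argument "increments" is a list of rows, each an object with "xyz": the shift along the tool's x, y, z in mm, a list of three; "twist": the turn about the tool's x in degrees; "claw": the closure, from -1 (fully open) to 1 (shut). A call has 1 to 8 rows; each row shifts and turns the commanded pose from where the row before left it, along the tool's axes as they then stand; what a row does not reach is not made up. A row lasts 1/10 s, in which the tool goes at most 50 mm and 8.59 degrees, less where a joint would pass 70% of its speed; a pose out of reach is approached as far as the arm can. A call is refused whole if a number of a shift passes 50 or a number of a turn 8.59, either way. A call with a gripper value outside its range is refused whole. The fingers move at their own pace and stop on an object; the grip force is fixed at half the most. Time passes only in rows, so rows that do not move let the fingers close. It gives the time, the measured TCP pose, the force and the opening at its end, in the units of the state.
- sensors.read_state(): the state, without advancing time (a new reading comes with each control period).
- cams.snapshot(name): name is "scene" or "side" or "wrist"; returns a dict with "frame" (400x640x3 uint8, blue, green, red), "fx", "fy", "cx", "cy" (pixels), "dist_coeffs" ([k1, k2, p1, p2, k3] as OpenCV has them; the pictures are not rectified), "R" (3x3) and "t" (3): a world point X has camera coordinates R X + t; the wrist camera has in their place "T_tool_cam" (4x4, takes a point from camera to tool coordinates, whose origin is the TCP and whose axes are the tool frame's). Camera axes: x right, y down, z forward; pixel columns grow to the right and rows downward; lengths in m; the calibration is good to about 2 mm. A picture is of the moment at which its call begins: read the wrist's pose just before it. There is no depth.
- manip.close_job(): hands the job in, once; it reports no verdict.
The state is a dict: "t": time; "qpos": joint angles; "joint_velocities": joint speeds; "joint_efforts": joint torques, N m; "eef_pos": TCP position; "tool_rot": TCP orientation; "contact_force": force on the tool from outside, world axes, zero at the start; "torque": the same for the moment, N m; "width": finger opening in m.
Only numpy, scipy, OpenCV 4.12 (cv2) and the standard library are available. Lean on these libraries where they do the work, as an engineer would, in place of code of your own. Each camera call takes 0.05 s, during which the arm holds its last target.

## Working session

There is one attempt and no reset: what is moved stays moved. The work goes in short steps, Python scripts to look and compute and a tool call to move; the robot and the scene stay as the last step left them, time stands still between calls to the robot, and variables do not carry over. Pictures are saved under pics/ and viewed, and the job is handed in when it is done.

Besides the shell and the picture viewer there is one more tool, called after ">>>" as name(argument=value, ...), one argument or row to a line, values as JSON. play_rows: Moves the arm, as the interface text tells. Its arguments: {"type":"object","properties":{"increments":{"type":"array","items":{"type":"object","properties":{"xyz":{"type":"array","items":{"type":"number"}},"twist":{"type":"number"},"claw":{"type":"number"}}}}},"required":["increments"]}

```bash
ls; mkdir -p pics
python3 - <<'E'
from workcell import sensors,cams,manip
import cv2,numpy as np
print(sensors.read_state())
for n in ["scene","side","wrist"]:
    s=cams.snapshot(n); cv2.imwrite(f"pics/{n}0.png",s["frame"])
    print(n,{k:(np.round(v,4).tolist() if k!="frame" else 0) for k,v in s.items()})
E
```

```text
pics
{'t': 0.0, 'qpos': array([ 1.01902059e+00,  1.50998339e-01,  1.43798456e+00,  1.79585163e-08,
        1.55383455e+00, -1.34022329e-01]), 'joint_velocities': array([ 1.12972006e-04,  9.78067579e-04, -5.12847889e-05,  5.92064863e-04,
       -7.32097663e-04,  2.10789470e-03]), 'joint_efforts': array([ 2.93925754e-03, -7.13024926e+01, -5.70898676e+01,  9.63771254e-05,
        8.15012434e-03, -2.82331632e-05]), 'eef_pos': array([0.23319742, 0.52535221, 0.24969157]), 'tool_rot': array([-0.385637  ,  0.59320402,  0.38526617,  0.59242137]), 'contact_force': array([-0.56703691, -0.05323344,  0.00349342]), 'torque': array([-0.06052763, -0.03421707,  0.0404524 ]), 'width': 0.08565200400204696}
scene {'frame': 0, 'fx': 474.5809, 'fy': 474.5809, 'cx': 321.3079, 'cy': 198.7074, 'dist_coeffs': [0.0124, 0.0, 0.0, 0.0, 0.0], 'R': [[0.4493, 0.8933, 0.0152], [0.764, -0.3754, -0.5248], [-0.4631, 0.2474, -0.8511]], 't': [-0.2965, -0.3518, 1.6358]}
side {'frame': 0, 'fx': 393.6188, 'fy': 393.6188, 'cx': 318.1002, 'cy': 203.35, 'dist_coeffs': [-0.0353, 0.0, 0.0, 0.0, 0.0], 'R': [[0.9643, -0.2647, 0.0075], [-0.127, -0.4874, -0.8639], [0.2323, 0.8321, -0.5036]], 't': [-0.5196, 0.1787, 1.2394]}
wrist {'frame': 0, 'fx': 331.7862, 'fy': 331.7862, 'cx': 313.5269, 'cy': 197.7145, 'dist_coeffs': [-0.0364, 0.0, 0.0, 0.0, 0.0], 'T_tool_cam': [[0.0009, -0.3186, 0.9479, -0.1236], [-0.0004, -0.9479, -0.3186, 0.0819], [1.0, -0.0001, -0.001, 0.0002], [0.0, 0.0, 0.0, 1.0]]}
```

View pics/scene0.png

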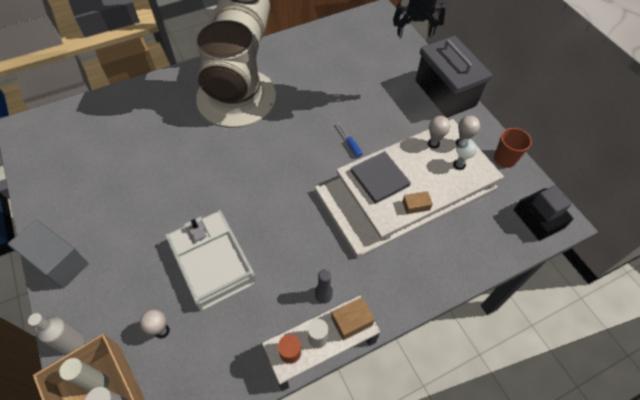

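View pics/side0.png

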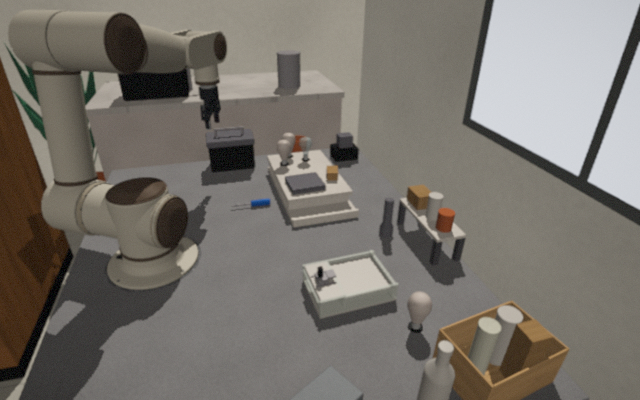

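View pics/wrist0.png

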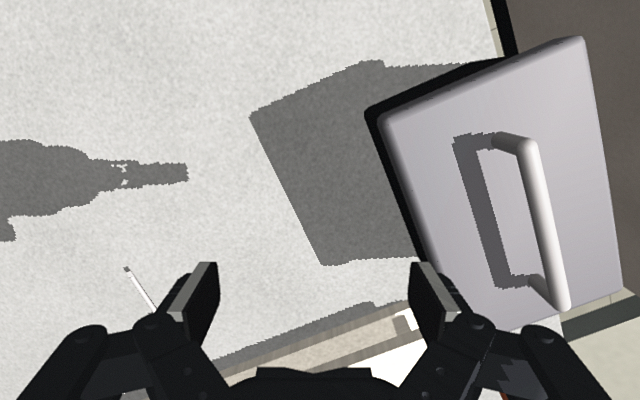

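Run:
```python
import cv2
a=cv2.imread("pics/scene0.png")
cv2.imwrite("pics/scene0_shelf.png",cv2.resize(a[110:260,310:510],None,fx=4,fy=4,interpolation=cv2.INTER_CUBIC))
cv2.imwrite("pics/scene0_org.png",cv2.resize(a[200:315,155:265],None,fx=5,fy=5,interpolation=cv2.INTER_CUBIC))
b=cv2.imread("pics/side0.png")
cv2.imwrite("pics/side0_shelf.png",cv2.resize(b[120:240,225:400],None,fx=4.5,fy=4.5,interpolation=cv2.INTER_CUBIC))
```

```text
(no output)
```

View pics/scene0_shelf.png

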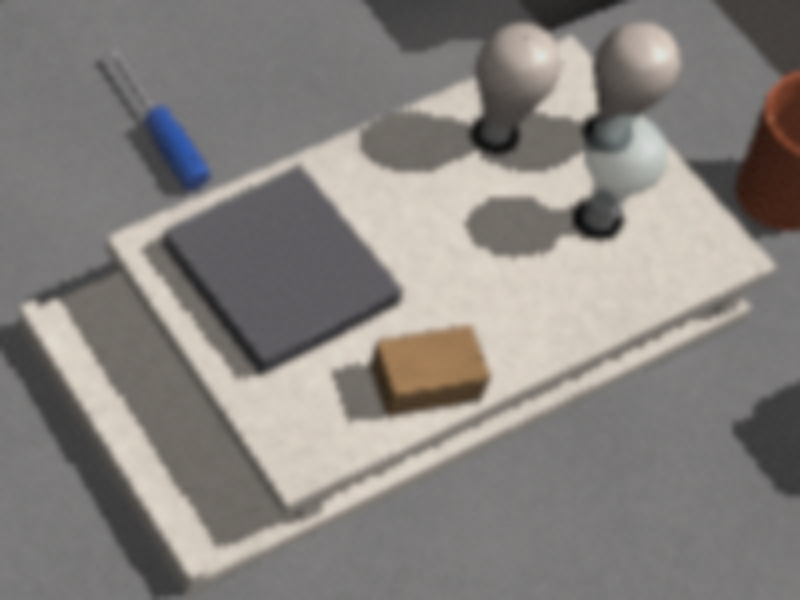

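View pics/scene0_org.png

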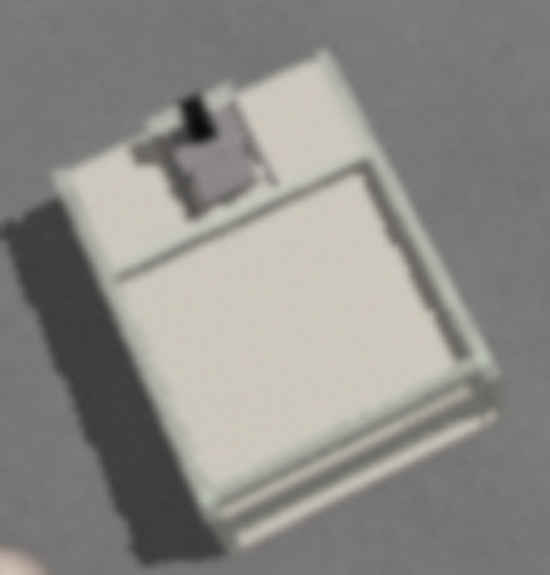

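View pics/side0_shelf.png

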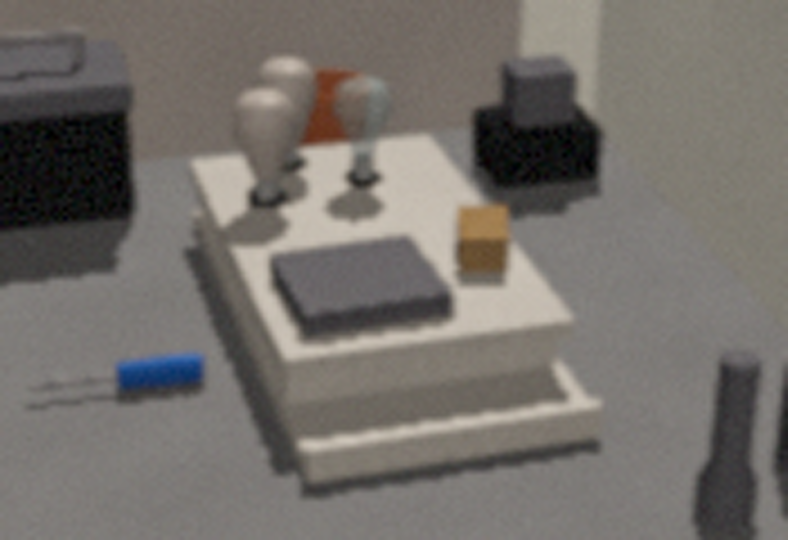

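```bash
cat > h.py <<'E'
import numpy as np,cv2
from workcell import sensors,cams
from scipy.spatial.transform import Rotation as Rt
def ray(s,uv):
    K=np.array([[s["fx"],0,s["cx"]],[0,s["fy"],s["cy"]],[0,0,1.]])
    p=cv2.undistortPoints(np.array([[uv]],float),K,np.array(s["dist_coeffs"],float))[0,0]
    d=np.array([p[0],p[1],1.])
    if "R" in s:
        R=np.array(s["R"]);t=np.array(s["t"]);return -R.T@t,R.T@d
    T=np.array(s["T_tool_cam"]);st=s["st"];W=Rt.from_quat(st["tool_rot"]).as_matrix()
    return W@T[:3,3]+st["eef_pos"],W@T[:3,:3]@d
def onz(s,uv,z):
    c,d=ray(s,uv);return (c+d*(z-c[2])/d[2])
def snap(n,fn=None):
    st=sensors.read_state();s=cams.snapshot(n);s["st"]=st
    if fn:cv2.imwrite("pics/"+fn,s["frame"])
    return s
def proj(s,X):
    K=np.array([[s["fx"],0,s["cx"]],[0,s["fy"],s["cy"]],[0,0,1.]])
    if "R" in s:R=np.array(s["R"]);t=np.array(s["t"])
    else:
        T=np.array(s["T_tool_cam"]);W=Rt.from_quat(s["st"]["tool_rot"]).as_matrix()
        Rw=W@T[:3,:3];c=W@T[:3,3]+s["st"]["eef_pos"];R=Rw.T;t=-R@c
    return cv2.projectPoints(np.array(X,float).reshape(-1,3),cv2.Rodrigues(R)[0],t,K,np.array(s["dist_coeffs"],float))[0][:,0]
E
python3 - <<'E'
from h import *
s=snap("scene")
P=lambda L,z,o,k:np.array([onz(s,(o[0]+u/k,o[1]+v/k),z) for u,v in L])
o=(309.6,109.6);
b=P([(110,240),(293,503),(775,267),(575,40)],.073,o,4);print("board",b.round(3).tolist())
def info(q):
    e=np.diff(np.vstack([q,q[:1]]),axis=0)
    print(" len",np.linalg.norm(e,axis=1).round(4),"ang",np.degrees(np.arctan2(e[:,1],e[:,0])).round(1),"c",q.mean(0).round(4))
info(b)
t=P([(165,238),(262,360),(400,291),(303,168)],.095,o,4);print("tray",t.round(3).tolist());info(t)
f=P([(375,343),(390,390),(487,366),(472,328)],.108,o,4);info(f)
st=P([(25,308),(200,578)],.030,o,4);print("strip outer top",st.round(3).tolist())
o=(154.6,199.6)
w=P([(60,175),(325,55),(495,370),(215,505)],.057,o,5);print("org",w.round(3).tolist());info(w)
bi=P([(117,275),(368,160)],.057,o,5);print("bay front wall top edge",bi.round(3).tolist())
pg=P([(198,100)],.102,o,5);print("peg top",pg.round(3))
d=snap("side","side1.png")
for X in [b,t,w,pg]: print(proj(d,X).round(0).tolist())
E
```

```text
board [[0.47, 0.146, 0.073], [0.717, 0.156, 0.073], [0.706, 0.571, 0.073], [0.461, 0.565, 0.073]]
 len [0.2463 0.4149 0.2442 0.4194] ang [   2.4   91.5 -178.7  -88.8] c [0.5885 0.3594 0.073 ]
tray [[0.5, 0.174, 0.095], [0.62, 0.185, 0.095], [0.613, 0.302, 0.095], [0.489, 0.296, 0.095]]
 len [0.1207 0.1169 0.1244 0.1223] ang [   5.2   93.2 -177.3  -85. ] c [0.5555 0.2393 0.095 ]
 len [0.0381 0.0711 0.0315 0.0696] ang [ -16.5   79.4  165.5 -106. ] c [0.675  0.2854 0.108 ]
strip outer top [[0.471, 0.076, 0.03], [0.721, 0.086, 0.03]]
org [[0.448, -0.364, 0.057], [0.44, -0.21, 0.057], [0.658, -0.197, 0.057], [0.663, -0.35, 0.057]]
 len [0.1549 0.2178 0.1534 0.215 ] ang [  92.9    3.4  -88.2 -176.2] c [ 0.5521 -0.2803  0.057 ]
bay front wall top edge [[0.519, -0.355, 0.057], [0.513, -0.212, 0.057]]
peg top [[ 0.465 -0.282  0.102]]
[[290.0, 199.0], [352.0, 190.0], [320.0, 149.0], [269.0, 155.0]]
[[296.0, 189.0], [326.0, 184.0], [316.0, 171.0], [286.0, 176.0]]
[[322.0, 300.0], [305.0, 264.0], [373.0, 250.0], [396.0, 282.0]]
[[320.0, 266.0]]
```

Run:
```python
from h import *
from workcell import manip
print([a for a in dir(manip) if a[0]!='_'], manip.tip_extent() if callable(manip.tip_extent) else manip.tip_extent)
st=sensors.read_state();print(st["t"],Rt.from_quat(st["tool_rot"]).as_matrix().round(3).tolist())
s=snap("scene")
o=(309.6,109.6)
for n,u,v,z in [("A",495,135,.073),("B",605,130,.073),("glass",598,218,.073)]:
    print(n,onz(s,(o[0]+u/4,o[1]+v/4),z).round(3))
print("tester",onz(s,(o[0]+205/4,o[1]+180/4),0.01).round(3),onz(s,(o[0]+105/4,o[1]+55/4),0.01).round(3), "torch",onz(s,(323,300),0).round(3),"bulbC",onz(s,(163,331),0).round(3))
```

```text
['MotionError', 'close_job', 'tip_extent'] 0.019
0.25 [[-0.0, -0.914, 0.406], [-0.0, 0.406, 0.914], [-1.0, 0.0, -0.001]]
A [0.513 0.455 0.073]
B [0.546 0.534 0.073]
glass [0.612 0.48  0.073]
tester [0.414 0.263 0.01 ] [0.266 0.252 0.01 ] torch [ 0.784 -0.057  0.   ] bulbC [ 0.675 -0.459  0.   ]
```

```bash
cat >> h.py <<'E'
def yaw_z(st):
    z=Rt.from_quat(st["tool_rot"]).as_matrix()[:,2];return np.degrees(np.arctan2(z[1],z[0]))
def plan(pts,yaw=None,n=8,start=None,claw=None,prec=1):
    """pts: world target (single), yaw deg of tool z, n rows; prints rows"""
    st=sensors.read_state();p=np.array(st["eef_pos"]) if start is None else np.array(start[:3]);y0=yaw_z(st) if start is None or len(start)<4 else start[3]
    if yaw is None:yaw=y0
    T=np.array(pts,float);out=[];y=y0
    for i in range(n):
        d=(T-p)/(n-i)*1000
        a=np.radians(y);Z=np.array([np.cos(a),np.sin(a),0]);X=np.array([0,0,-1.]);Y=np.cross(Z,X)
        sh=np.round([d@X,d@Y,d@Z],prec);tw=round(-(yaw-y)/(n-i),2)
        out.append((sh.tolist(),tw))
        p=p+(X*sh[0]+Y*sh[1]+Z*sh[2])/1000;y-=tw
    for o in out:print(o)
    print("end",p.round(4),round(y,2));return p,y
E
python3 - <<'E'
from h import *
plan((.552,.345,.25),2.5,8)
E
```

```text
([0.0, -45.6, -4.5], np.float64(7.95))
([0.0, -45.7, 1.9], np.float64(7.94))
([0.0, -45.1, 8.2], np.float64(7.95))
([0.0, -43.5, 14.3], np.float64(7.94))
([0.0, -41.1, 20.2], np.float64(7.95))
([0.0, -37.9, 25.7], np.float64(7.94))
([0.0, -33.9, 30.7], np.float64(7.95))
([0.1, -29.4, 35.1], np.float64(7.94))
end [0.552 0.345 0.25 ] 2.5
```

>>> play_rows(
  increments=[
    {"xyz":[0,-46,-4],"twist":8,"claw":-1},
    {"xyz":[0,-46,2],"twist":8,"claw":-1},
    {"xyz":[0,-45,8],"twist":8,"claw":-1},
    {"xyz":[0,-43,14],"twist":8,"claw":-1},
    {"xyz":[0,-41,20],"twist":8,"claw":-1},
    {"xyz":[0,-38,26],"twist":8,"claw":-1},
    {"xyz":[0,-34,31],"twist":8,"claw":-1},
    {"xyz":[0,-29,35],"twist":8,"claw":-1},
  ],
)

```text
t: 1.1
eef_pos: [0.5533, 0.3433, 0.2503]
tool_rot: [-0.011, 0.707, 0.011, 0.707]
contact_force: [-0.6, 1.1, 0.4]
width: 0.0854
```

Run:
```python
from h import *
s=snap("wrist","w1.png");st=s["st"];print(st["t"],st["eef_pos"],yaw_z(st),st["qpos"].round(2))
```

```text
1.1 [0.55331199 0.34332356 0.25025023] 1.7198005365466054 [ 0.44  0.31  1.24 -0.    1.59  0.41]
```

View pics/w1.png

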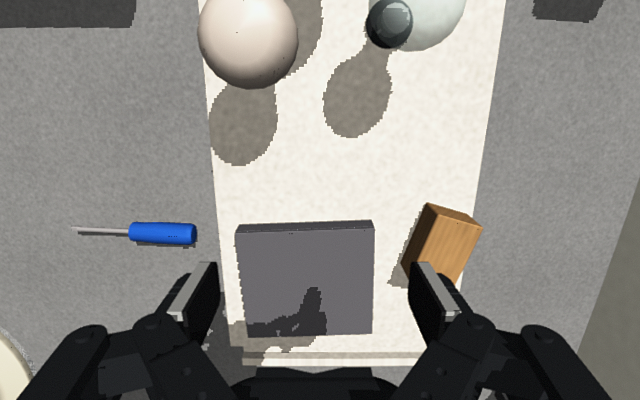

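The wrist view shows the tray's top face at (235,232), (374,229), (372,333), (248,337). The board's open edge is near row 352, and the fuse box is at (440,240).

Run:
```python
from h import *
s=snap("wrist")
P=lambda L,z:np.array([onz(s,q,z) for q in L])
t=P([(236,232.5),(374.5,229),(372,333.5),(248,337)],.095);print(t.round(4).tolist(),t.mean(0).round(4))
e=np.diff(np.vstack([t,t[:1]]),axis=0);print(np.linalg.norm(e,axis=1),np.degrees(np.arctan2(e[:,1],e[:,0])))
print("board edge left/right",P([(200,0),(229,352),(503,0)],.073).round(4).tolist(),"end",P([(240,352),(410,353)],.073).round(4).tolist())
print("fuse",P([(430,203),(481,226),(401,264)],.108).round(3).tolist())
```

```text
[[0.4879, 0.2929, 0.095], [0.6148, 0.2985, 0.095], [0.6215, 0.1804, 0.095], [0.4929, 0.1737, 0.095]] [0.5543 0.2364 0.095 ]
[0.12701831 0.11829731 0.12874772 0.11924546] [   2.52233034  -86.74583215 -177.05150808   92.4190811 ]
board edge left/right [[0.4645, 0.4869, 0.073], [0.4649, 0.132, 0.073], [0.7096, 0.4922, 0.073]] end [[0.4775, 0.1324, 0.073], [0.6727, 0.1337, 0.073]]
fuse [[0.658, 0.329, 0.108], [0.706, 0.308, 0.108], [0.639, 0.27, 0.108]]
```

>>> play_rows(
  increments=[
    {"xyz":[45,0,-2],"twist":0,"claw":-1},
    {"xyz":[45,0,0],"twist":0,"claw":-1},
    {"xyz":[40,0,0],"twist":0,"claw":-1},
    {"xyz":[20,0,0],"twist":0,"claw":-1},
    {"xyz":[6,-5,0],"twist":0,"claw":-1},
    {"xyz":[0,-8,0],"twist":0,"claw":-1},
    {"xyz":[0,-8,0],"twist":0,"claw":-1},
    {"xyz":[0,-8,0],"twist":0,"claw":-1},
  ],
)

```text
t: 2.0
eef_pos: [0.5515, 0.315, 0.096]
tool_rot: [-0.012, 0.706, 0.013, 0.708]
contact_force: [0.4, -0.4, -0.2]
width: 0.0853
```

Run:
```python
from h import *
s=snap("wrist","w2.png");s=snap("side","s2.png")
```

```text
(no output)
```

View pics/w2.png

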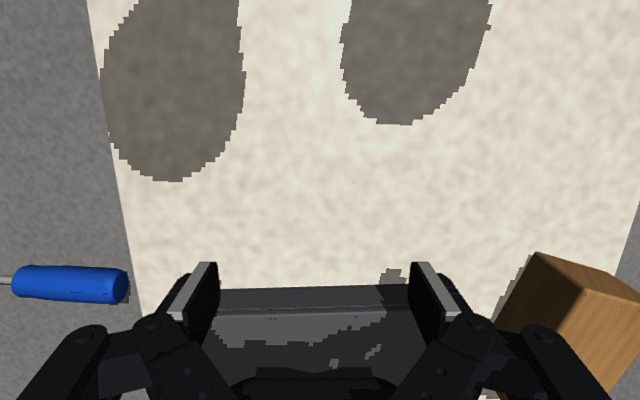

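View pics/s2.png

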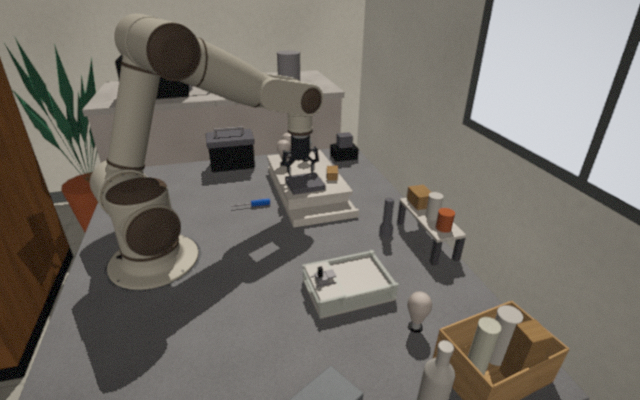

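>>> play_rows(
  increments=[
    {"xyz":[1.5,-6,0],"twist":0,"claw":-1},
    {"xyz":[0,-8,0],"twist":0,"claw":-1},
    {"xyz":[0,-9,0],"twist":0,"claw":-1},
    {"xyz":[0,-9,0],"twist":0,"claw":-1},
    {"xyz":[0,-9,0],"twist":0,"claw":-1},
    {"xyz":[0,-9,0],"twist":0,"claw":-1},
    {"xyz":[0,-9,0],"twist":0,"claw":-1},
    {"xyz":[0,-9,0],"twist":0,"claw":-1},
  ],
)

```text
t: 2.9
eef_pos: [0.5533, 0.2468, 0.0928]
tool_rot: [-0.013, 0.707, 0.013, 0.707]
contact_force: [-0.7, 1.8, 2.3]
width: 0.0856
```

Run:
```python
from h import *
s=snap("scene","sc3.png");a=s["frame"];b=snap("side")["frame"]
cv2.imwrite("pics/c3.png",np.hstack([cv2.resize(a[110:260,310:460],None,fx=2.6,fy=2.6),cv2.resize(b[120:240,250:370],None,fx=3.25,fy=3.25)]))
```

```text
(no output)
```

View pics/c3.png

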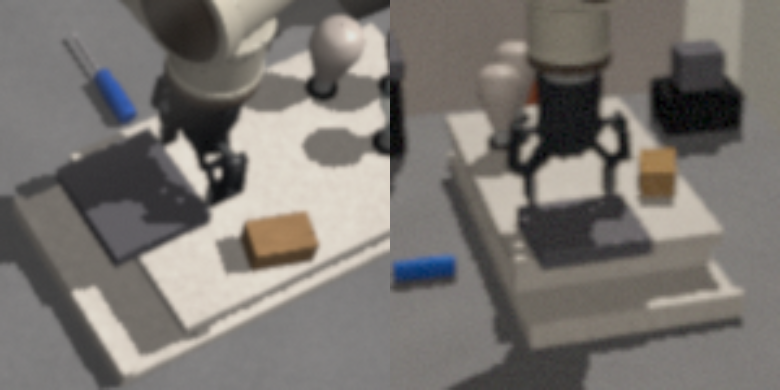

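>>> play_rows(
  increments=[
    {"xyz":[0,-6,0],"twist":0,"claw":-1},
    {"xyz":[0,-6,0],"twist":0,"claw":-1},
    {"xyz":[0,-5,0],"twist":0,"claw":-1},
    {"xyz":[0,-5,0],"twist":0,"claw":-1},
    {"xyz":[0,-4,0],"twist":0,"claw":-1},
    {"xyz":[0,-4,0],"twist":0,"claw":-1},
    {"xyz":[0,-4,0],"twist":0,"claw":-1},
    {"xyz":[0,0,0],"twist":0,"claw":-1},
  ],
)

```text
t: 3.8
eef_pos: [0.5545, 0.2131, 0.0928]
tool_rot: [-0.013, 0.707, 0.012, 0.707]
contact_force: [0.2, 0.0, 0.0]
width: 0.0854
```

```bash
cat > look.py <<'E'
from h import *
import sys
s=snap("scene");a=s["frame"];b=snap("side")["frame"]
cv2.imwrite("pics/"+sys.argv[1],np.hstack([cv2.resize(a[110:260,310:460],None,fx=2.6,fy=2.6),cv2.resize(b[120:240,250:370],None,fx=3.25,fy=3.25)]))
E
python3 look.py c4.png
```

```text
(no output)
```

View pics/c4.png

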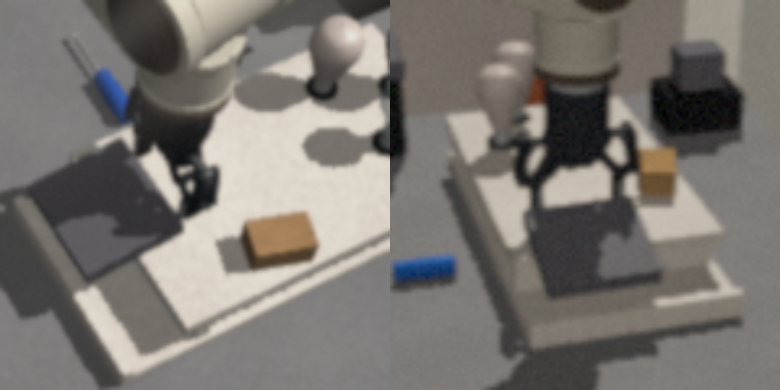

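>>> play_rows(
  increments=[
    {"xyz":[0,8,0],"twist":0,"claw":-1},
    {"xyz":[-40,10,0],"twist":-5,"claw":-1},
    {"xyz":[-40,0,0],"twist":-8.5,"claw":-1},
    {"xyz":[-40,0,0],"twist":-8.5,"claw":-1},
    {"xyz":[-10,0,0],"twist":-8.5,"claw":-1},
    {"xyz":[0,0,0],"twist":-8.5,"claw":-1},
    {"xyz":[0,0,0],"twist":-8.5,"claw":-1},
    {"xyz":[0,0,0],"twist":-8.5,"claw":-1},
  ],
)

```text
t: 4.7
eef_pos: [0.5537, 0.2323, 0.2229]
tool_rot: [-0.345, 0.617, 0.345, 0.617]
contact_force: [0.1, 0.7, -0.6]
width: 0.0854
```

>>> play_rows(
  increments=[
    {"xyz":[0,0,0],"twist":-8.5,"claw":-1},
    {"xyz":[0,0,0],"twist":-8.5,"claw":-1},
    {"xyz":[0,0,0],"twist":-8.5,"claw":-1},
    {"xyz":[0,0,0],"twist":-8.5,"claw":-1},
  ],
)

```text
t: 5.1
eef_pos: [0.5537, 0.2323, 0.2227]
tool_rot: [-0.51, 0.489, 0.511, 0.489]
contact_force: [0.2, -1.0, -0.6]
width: 0.0855
```

Run:
```python
from h import *
s=snap("wrist","w5.png");st=s["st"];print(yaw_z(st),st["qpos"].round(2))
import runpy,sys;sys.argv=["",'c5.png'];runpy.run_path("look.py")
```

```text
92.43333523739092 [ 0.27  0.21  1.42 -0.    1.51 -1.34]
```

View pics/w5.png

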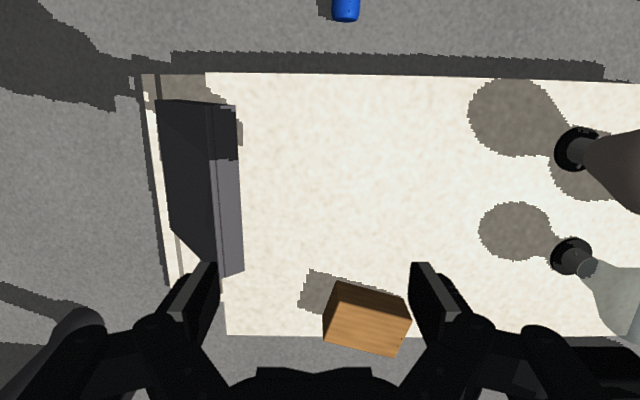

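View pics/c5.png

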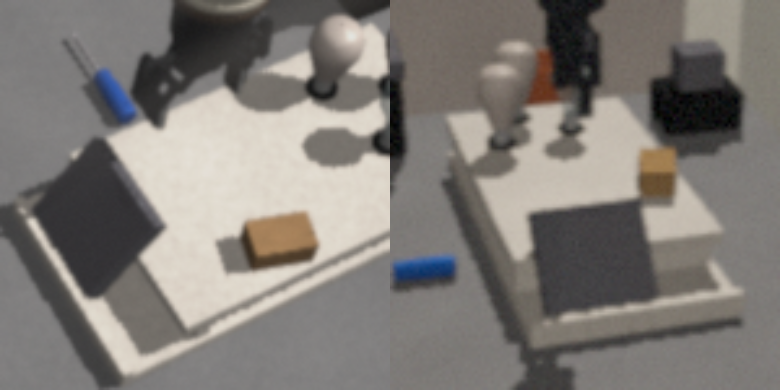

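Run:
```python
from h import *
s=snap("wrist")
for z in(.12,.127,.134):
  print(z,"base corner line",[onz(s,q,z).round(4).tolist() for q in [(208,103),(218,277)]])
for z in(.105,.11,.115):print(z,"rim corner",[onz(s,q,z).round(4).tolist() for q in [(236,106),(243.5,270)]])
print("strip",[onz(s,q,.03).round(4).tolist() for q in [(134,78),(141,78),(157,78),(165,285)]])
print("board end?",[onz(s,q,.073).round(4).tolist() for q in [(205,73),(226,335)]])
```

```text
0.12 base corner line [[0.4842, 0.16, 0.12], [0.6161, 0.1589, 0.12]]
0.127 base corner line [[0.4838, 0.1621, 0.127], [0.6117, 0.1611, 0.127]]
0.134 base corner line [[0.4835, 0.1643, 0.134], [0.6072, 0.1633, 0.134]]
0.105 rim corner [[0.4865, 0.1751, 0.105], [0.6181, 0.1759, 0.105]]
0.11 rim corner [[0.4862, 0.1762, 0.11], [0.6151, 0.177, 0.11]]
0.115 rim corner [[0.4859, 0.1774, 0.115], [0.6121, 0.1781, 0.115]]
strip [[0.4686, 0.0656, 0.03], [0.4685, 0.0721, 0.03], [0.4682, 0.0869, 0.03], [0.6862, 0.0705, 0.03]]
board end? [[0.4641, 0.1446, 0.073], [0.7142, 0.1479, 0.073]]
```

Run:
```python
from h import *
p,y=plan((.549,.163,.175),91.5,3)
plan((.549,.163,.105),91.5,5,start=(*p,y))
```

```text
([15.9, 2.3, -23.0], np.float64(0.1))
([15.9, 2.3, -22.9], np.float64(0.1))
([15.9, 2.2, -23.0], np.float64(0.11))
end [0.549 0.163 0.175] 91.5
([14.0, 0.0, 0.0], np.float64(-0.0))
([14.0, 0.0, 0.0], np.float64(-0.0))
([14.0, 0.0, 0.0], np.float64(-0.0))
([14.0, 0.0, 0.0], np.float64(-0.0))
([14.0, 0.0, 0.0], np.float64(-0.0))
end [0.549 0.163 0.105] 91.5
```

>>> play_rows(
  increments=[
    {"xyz":[16,2,-23],"twist":0.3,"claw":-0.3},
    {"xyz":[16,2,-23],"twist":0.3,"claw":-0.3},
    {"xyz":[16,2,-23],"twist":0.3,"claw":-0.3},
    {"xyz":[10,0,0],"twist":0,"claw":-0.3},
    {"xyz":[12,0,0],"twist":0,"claw":-0.3},
  ],
)

```text
t: 5.8
eef_pos: [0.5502, 0.1625, 0.1526]
tool_rot: [0.504, -0.496, -0.504, -0.496]
contact_force: [0.7, 0.1, -0.9]
width: 0.056
```

Run:
```python
from h import *
s=snap("wrist","w6.png");st=s["st"];print(st["eef_pos"],yaw_z(st),st["width"])
```

```text
[0.55019296 0.16251934 0.15258714] 90.95043312691887 0.05602033646613002
```

View pics/w6.png

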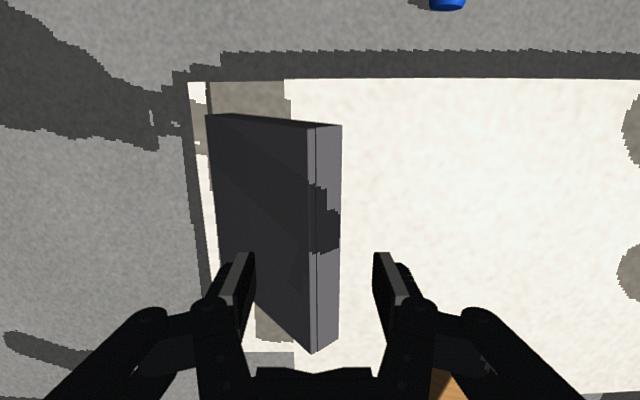

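>>> play_rows(
  increments=[
    {"xyz":[20,0,0],"twist":0,"claw":-0.3},
    {"xyz":[18,0,0],"twist":0,"claw":-0.3},
    {"xyz":[9,0,0],"twist":0,"claw":-0.3},
    {"xyz":[0,0,-7],"twist":0,"claw":-0.3},
    {"xyz":[0,0,-8],"twist":0,"claw":-0.3},
    {"xyz":[-1,0,-8],"twist":0,"claw":-0.3},
    {"xyz":[-1,0,-8],"twist":0,"claw":-0.3},
  ],
)

```text
t: 6.55
eef_pos: [0.5507, 0.1311, 0.1082]
tool_rot: [0.505, -0.495, -0.505, -0.495]
contact_force: [-0.8, 0.9, 0.7]
width: 0.0555
```

Run:
```python
from h import *
s=snap("wrist","w7.png");st=s["st"];print(st["eef_pos"],yaw_z(st),st["width"])
```

```text
[0.55073216 0.13110121 0.10816325] 91.15651528795019 0.05547253264080688
```

View pics/w7.png

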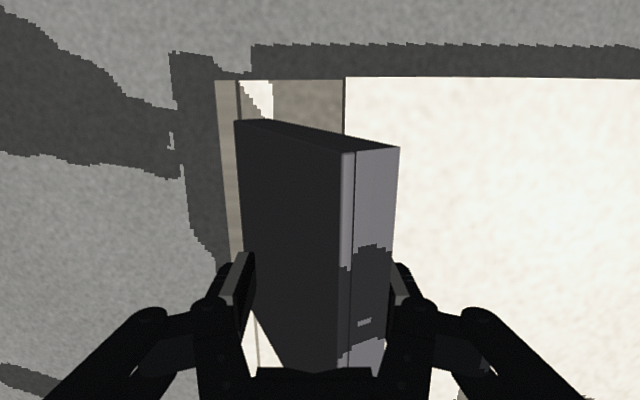

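>>> play_rows(
  increments=[
    {"xyz":[-1,0,-8],"twist":0,"claw":-0.3},
    {"xyz":[-1,0,-8],"twist":0,"claw":-0.3},
    {"xyz":[-1,0,-8],"twist":0,"claw":-0.3},
    {"xyz":[-1,0,-7],"twist":0,"claw":-0.3},
    {"xyz":[-1,0,-7],"twist":0,"claw":-0.3},
    {"xyz":[-1,0,-5],"twist":0,"claw":-0.3},
    {"xyz":[0,0,0],"twist":0,"claw":-0.3},
  ],
)

```text
t: 7.3
eef_pos: [0.5515, 0.0878, 0.1139]
tool_rot: [0.505, -0.495, -0.505, -0.495]
contact_force: [-0.1, 0.2, -1.0]
width: 0.0555
```

Run:
```python
from h import *
s=snap("wrist","w8.png");st=s["st"];print(st["eef_pos"],yaw_z(st),st["width"])
b=snap("side")["frame"];cv2.imwrite("pics/s8.png",cv2.resize(b[100:240,250:400],None,fx=4,fy=4))
```

```text
[0.55154962 0.08783886 0.11392055] 91.1246338452686 0.055463275624063724
```

View pics/w8.png

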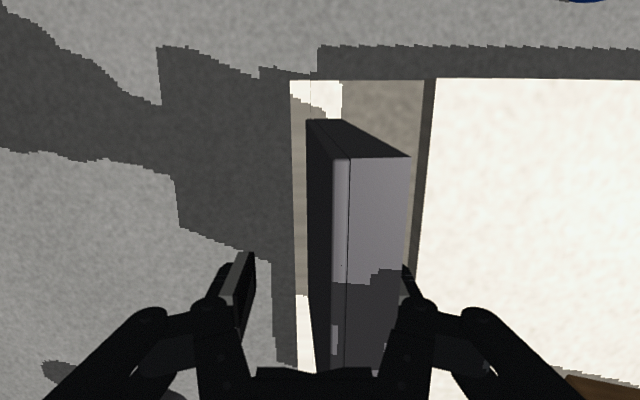

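View pics/s8.png

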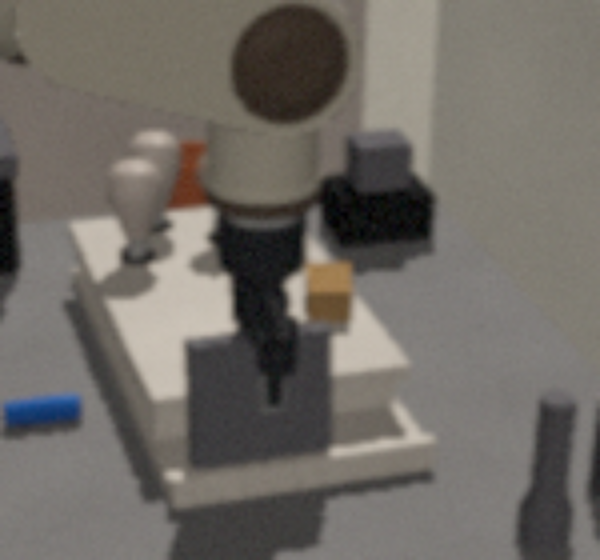

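>>> play_rows(
  increments=[
    {"xyz":[0,0,3],"twist":0,"claw":0},
    {"xyz":[0,0,3],"twist":0,"claw":0.4},
    {"xyz":[0,0,0],"twist":0,"claw":1},
    {"xyz":[0,0,0],"twist":0,"claw":1},
    {"xyz":[0,0,0],"twist":0,"claw":1},
    {"xyz":[0,0,0],"twist":0,"claw":1},
  ],
)

```text
t: 8.0
eef_pos: [0.5515, 0.0947, 0.114]
tool_rot: [0.505, -0.495, -0.505, -0.495]
contact_force: [-0.4, 3.4, 3.5]
width: 0.0212
```

Run:
```python
from h import *
s=snap("wrist","w9.png");st=s["st"];print(st["eef_pos"],yaw_z(st),st["width"],st["contact_force"])
```

```text
[0.55147474 0.09473368 0.11398201] 91.16554705451557 0.021195029722291373 [-0.36987494  3.35313687  3.5413455 ]
```

View pics/w9.png

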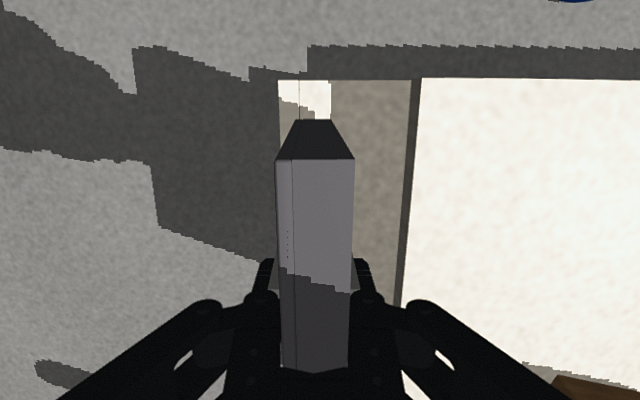

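Run:
```python
from h import *
s=snap("wrist")
for q in [(278,80),(300,80),(331,80),(411,80),(421,78)]:print(q,onz(s,q,.03).round(4),onz(s,q,.018).round(4),onz(s,q,.073).round(4))
```

```text
(278, 80) [0.4662 0.0719 0.03  ] [0.466  0.0707 0.018 ] [0.4669 0.0763 0.073 ]
(300, 80) [0.466  0.0849 0.03  ] [0.4658 0.0844 0.018 ] [0.4668 0.0866 0.073 ]
(331, 80) [0.4656 0.1033 0.03  ] [0.4654 0.1038 0.018 ] [0.4665 0.1012 0.073 ]
(411, 80) [0.4645 0.1508 0.03  ] [0.4642 0.1541 0.018 ] [0.4656 0.1388 0.073 ]
(421, 78) [0.4632 0.1566 0.03  ] [0.4628 0.1603 0.018 ] [0.4645 0.1435 0.073 ]
```

>>> play_rows(
  increments=[
    {"xyz":[-12,0,0],"twist":0,"claw":1},
    {"xyz":[-20,0,0],"twist":0,"claw":1},
    {"xyz":[-13,0,-10],"twist":0,"claw":1},
    {"xyz":[0,0,-22],"twist":0,"claw":1},
    {"xyz":[5,0,-10],"twist":0,"claw":1},
    {"xyz":[25,0,0],"twist":0,"claw":1},
    {"xyz":[22,0,0],"twist":0,"claw":1},
    {"xyz":[6,0,0],"twist":0,"claw":1},
  ],
)

```text
t: 8.9
eef_pos: [0.5509, 0.0519, 0.0982]
tool_rot: [-0.504, 0.496, 0.506, 0.494]
contact_force: [-0.2, -0.1, -2.8]
width: 0.0211
```

Run:
```python
from h import *
s=snap("wrist","w10.png");st=s["st"];print(st["eef_pos"],yaw_z(st),st["width"],st["contact_force"])
b=snap("side")["frame"];cv2.imwrite("pics/s10.png",cv2.resize(b[120:260,230:400],None,fx=4,fy=4))
```

```text
[0.55088841 0.05194259 0.09824705] 91.11789444177128 0.021090190472187315 [-0.24804051 -0.10303535 -2.79202502]
```

View pics/w10.png

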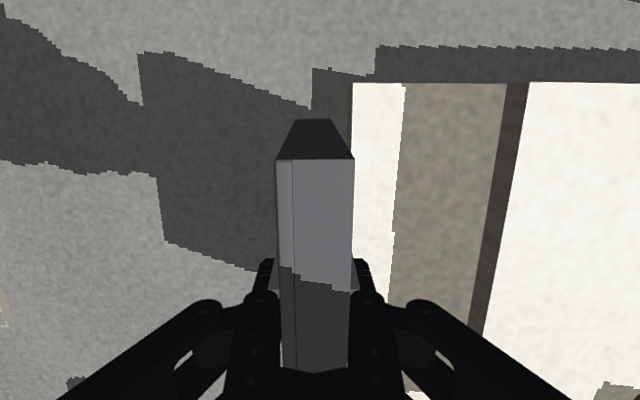

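View pics/s10.png

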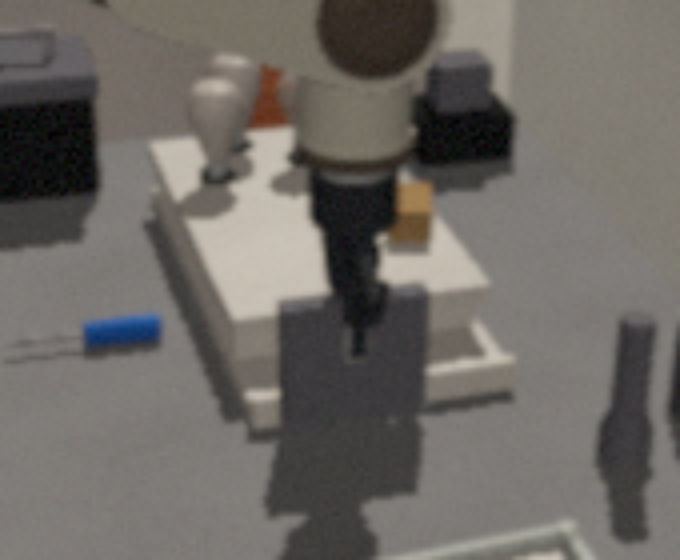

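>>> play_rows(
  increments=[
    {"xyz":[1,0,0],"twist":0,"claw":1},
    {"xyz":[1,0,0],"twist":0,"claw":1},
  ],
)

```text
t: 9.2
eef_pos: [0.5527, 0.0525, 0.0998]
tool_rot: [0.505, -0.495, -0.505, -0.495]
contact_force: [-0.6, 0.6, -2.1]
width: 0.0209
```

>>> play_rows(
  increments=[
    {"xyz":[1,0,0],"twist":0,"claw":1},
  ],
)

```text
t: 9.3
eef_pos: [0.5526, 0.0525, 0.0985]
tool_rot: [0.505, -0.495, -0.505, -0.495]
contact_force: [0.8, 0.0, -1.9]
width: 0.0213
```

>>> play_rows(
  increments=[
    {"xyz":[1.5,0,0],"twist":0,"claw":1},
    {"xyz":[0,0,0],"twist":0,"claw":1},
  ],
)

```text
t: 9.5
eef_pos: [0.5522, 0.0525, 0.0963]
tool_rot: [0.505, -0.495, -0.505, -0.495]
contact_force: [-0.0, 0.1, -0.8]
width: 0.0213
```

>>> play_rows(
  increments=[
    {"xyz":[1.5,0,0],"twist":0,"claw":1},
    {"xyz":[0,0,0],"twist":0,"claw":1},
  ],
)

```text
t: 9.7
eef_pos: [0.5522, 0.0525, 0.0946]
tool_rot: [-0.505, 0.495, 0.505, 0.495]
contact_force: [0.0, -0.2, -2.0]
width: 0.0212
```

>>> play_rows(
  increments=[
    {"xyz":[1.5,0,0],"twist":0,"claw":1},
    {"xyz":[0,0,0],"twist":0,"claw":1},
  ],
)

```text
t: 9.9
eef_pos: [0.5521, 0.0525, 0.0931]
tool_rot: [-0.505, 0.495, 0.505, 0.495]
contact_force: [-0.3, 0.2, -2.6]
width: 0.021
```

>>> play_rows(
  increments=[
    {"xyz":[1,0,0],"twist":0,"claw":1},
    {"xyz":[0,0,0],"twist":0,"claw":1},
  ],
)

```text
t: 10.1
eef_pos: [0.5522, 0.0525, 0.0922]
tool_rot: [-0.505, 0.495, 0.505, 0.495]
contact_force: [0.6, 0.1, -1.4]
width: 0.021
```

>>> play_rows(
  increments=[
    {"xyz":[1,0,0],"twist":0,"claw":1},
    {"xyz":[0,0,0],"twist":0,"claw":1},
  ],
)

```text
t: 10.3
eef_pos: [0.5522, 0.0525, 0.0912]
tool_rot: [-0.505, 0.495, 0.505, 0.495]
contact_force: [-0.3, -1.0, -2.6]
width: 0.0212
```

>>> play_rows(
  increments=[
    {"xyz":[1,0,0],"twist":0,"claw":1},
    {"xyz":[0,0,0],"twist":0,"claw":1},
  ],
)

```text
t: 10.5
eef_pos: [0.5522, 0.0525, 0.0902]
tool_rot: [-0.505, 0.495, 0.505, 0.495]
contact_force: [0.7, -1.0, -1.9]
width: 0.0209
```

>>> play_rows(
  increments=[
    {"xyz":[1,0,0],"twist":0,"claw":1},
    {"xyz":[0,0,0],"twist":0,"claw":1},
  ],
)

```text
t: 10.7
eef_pos: [0.5522, 0.0525, 0.0892]
tool_rot: [-0.505, 0.495, 0.505, 0.495]
contact_force: [-0.6, 0.2, -2.0]
width: 0.0212
```

Run:
```python
from h import *
s=snap("wrist","w11.png");st=s["st"];print(st["eef_pos"],yaw_z(st),st["width"],st["contact_force"])
b=snap("side");f=b["frame"];cv2.imwrite("pics/s11.png",cv2.resize(f[170:250,270:360],None,fx=7,fy=7,interpolation=cv2.INTER_CUBIC))
for x in (.485,.615): print(proj(b,[(x,.0415,0),(x,.0415,.12)]).round(1).tolist())
```

```text
[0.55215531 0.05247239 0.08916595] 91.16228029817489 0.021196856030277114 [-0.56602056  0.16602595 -1.96698142]
[[300.3, 230.8], [299.7, 201.3]]
[[335.5, 225.7], [336.5, 196.6]]
```

View pics/s11.png

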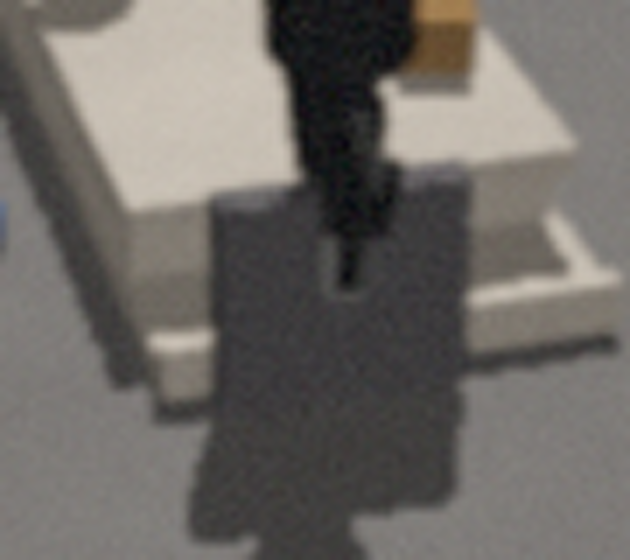

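>>> play_rows(
  increments=[
    {"xyz":[1,0,0],"twist":0,"claw":1},
    {"xyz":[1,0,0],"twist":0,"claw":1},
    {"xyz":[0,0,0],"twist":0,"claw":1},
  ],
)

```text
t: 11.1
eef_pos: [0.5521, 0.0525, 0.0871]
tool_rot: [-0.505, 0.495, 0.505, 0.495]
contact_force: [0.7, 0.1, -1.8]
width: 0.021
```

>>> play_rows(
  increments=[
    {"xyz":[1,0,0],"twist":0,"claw":1},
    {"xyz":[1,0,0],"twist":0,"claw":1},
    {"xyz":[0,0,0],"twist":0,"claw":1},
  ],
)

```text
t: 11.4
eef_pos: [0.5522, 0.0525, 0.0851]
tool_rot: [-0.505, 0.495, 0.505, 0.495]
contact_force: [-0.8, -0.6, -2.7]
width: 0.0209
```

>>> play_rows(
  increments=[
    {"xyz":[1,0,0],"twist":0,"claw":1},
    {"xyz":[1,0,0],"twist":0,"claw":1},
    {"xyz":[0,0,0],"twist":0,"claw":1},
  ],
)

```text
t: 11.7
eef_pos: [0.5523, 0.0524, 0.0841]
tool_rot: [0.505, -0.495, -0.505, -0.495]
contact_force: [-5.8, 0.2, 11.1]
width: 0.0215
```

Run:
```python
from h import *
s=snap("wrist","w12.png");st=s["st"];print(st["eef_pos"],yaw_z(st),st["width"],st["contact_force"])
b=snap("side");f=b["frame"];cv2.imwrite("pics/s12.png",cv2.resize(f[170:250,270:360],None,fx=7,fy=7,interpolation=cv2.INTER_CUBIC))
```

```text
[0.55232266 0.0524099  0.08406179] 91.16331023760874 0.021500961077114727 [-5.82896607  0.19082725 11.10335559]
```

View pics/s12.png

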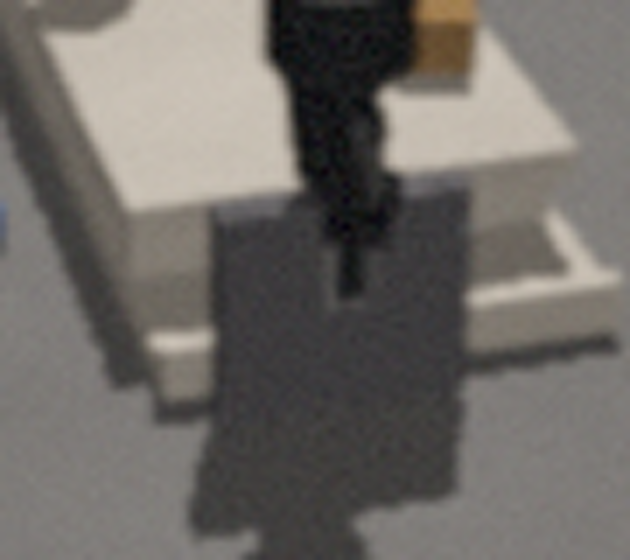

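View pics/w12.png

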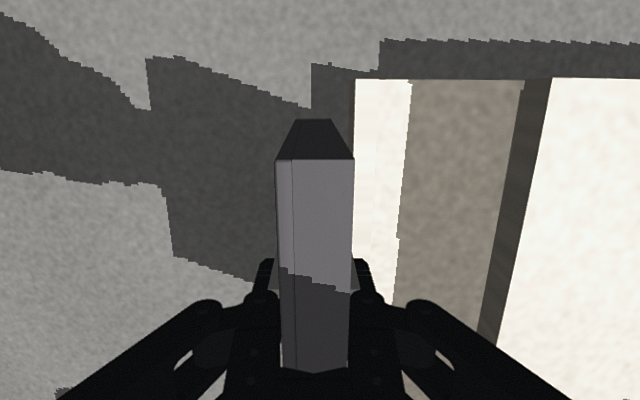

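>>> play_rows(
  increments=[
    {"xyz":[-1,0,0],"twist":0,"claw":0.4},
    {"xyz":[0,0,0],"twist":0,"claw":0.2},
    {"xyz":[0,0,0],"twist":0,"claw":0},
    {"xyz":[-4,0,0],"twist":0,"claw":-0.05},
    {"xyz":[-4,0,0],"twist":0,"claw":-0.05},
    {"xyz":[-4,0,0],"twist":0,"claw":-0.05},
  ],
)

```text
t: 12.4
eef_pos: [0.5523, 0.0525, 0.0968]
tool_rot: [0.505, -0.495, -0.505, -0.495]
contact_force: [0.1, -0.0, -1.0]
width: 0.0448
```

Run:
```python
from h import *
s=snap("wrist","w13.png");st=s["st"];print(st["eef_pos"],yaw_z(st),st["width"],st["contact_force"])
```

```text
[0.55228868 0.05248409 0.09675686] 91.16160210541489 0.044772303935225764 [ 0.1425841  -0.04447515 -1.04138481]
```

View pics/w13.png

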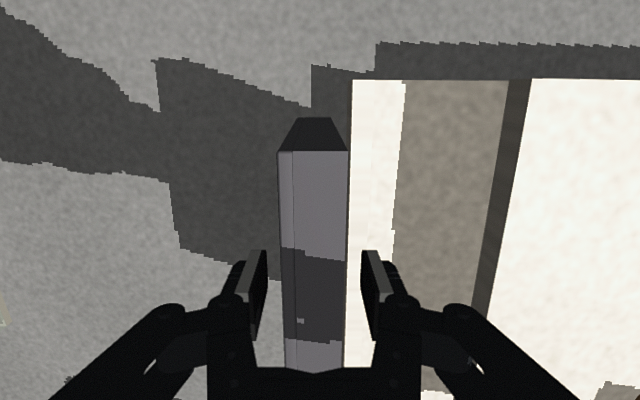

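>>> play_rows(
  increments=[
    {"xyz":[0,0,-7],"twist":0,"claw":-0.05},
    {"xyz":[0,0,-5],"twist":0,"claw":-0.05},
    {"xyz":[0,0,-5],"twist":0,"claw":-0.05},
    {"xyz":[0,0,-5],"twist":0,"claw":-0.05},
    {"xyz":[0,0,-4],"twist":0,"claw":-0.05},
    {"xyz":[0,0,-4],"twist":0,"claw":-0.05},
    {"xyz":[0,0,0],"twist":0,"claw":-0.05},
  ],
)

```text
t: 13.15
eef_pos: [0.5528, 0.022, 0.0963]
tool_rot: [0.505, -0.495, -0.505, -0.495]
contact_force: [0.3, 0.2, -0.1]
width: 0.0445
```

Run:
```python
from h import *
s=snap("wrist","w14.png");st=s["st"];print(st["eef_pos"],yaw_z(st),st["width"],st["contact_force"])
```

```text
[0.55284534 0.02195807 0.09626963] 91.1381192213516 0.04453625048793203 [ 0.26434544  0.16995018 -0.13866557]
```

View pics/w14.png

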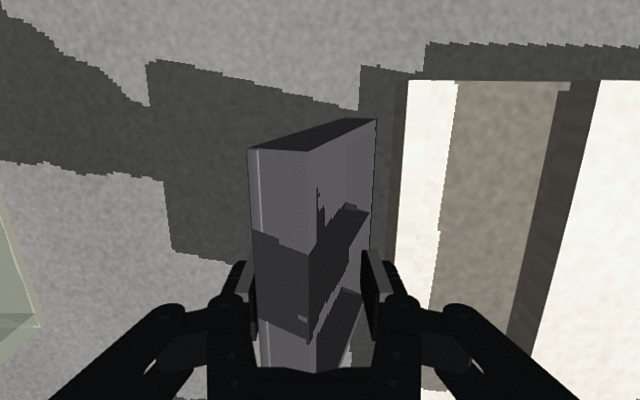

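>>> play_rows(
  increments=[
    {"xyz":[0,0,0],"twist":0,"claw":-0.3},
    {"xyz":[0,0,1],"twist":0,"claw":-0.6},
    {"xyz":[0,0,1],"twist":0,"claw":-1},
    {"xyz":[0,0,0],"twist":0,"claw":-1},
    {"xyz":[0,0,0],"twist":0,"claw":-1},
    {"xyz":[5,0,-8],"twist":0,"claw":-1},
    {"xyz":[6,0,-8],"twist":0,"claw":-1},
    {"xyz":[6,0,-8],"twist":0,"claw":-1},
  ],
)

```text
t: 14.0
eef_pos: [0.5531, -0.0004, 0.0786]
tool_rot: [-0.505, 0.495, 0.505, 0.495]
contact_force: [-0.0, -0.8, 0.6]
width: 0.0856
```

Run:
```python
from h import *
s=snap("wrist","w15.png");st=s["st"];print(st["eef_pos"],yaw_z(st),st["width"],st["contact_force"])
```

```text
[ 5.53147330e-01 -4.29858007e-04  7.85980374e-02] 91.15111274932987 0.08558363561246628 [-0.02272604 -0.82266769  0.62362112]
```

View pics/w15.png

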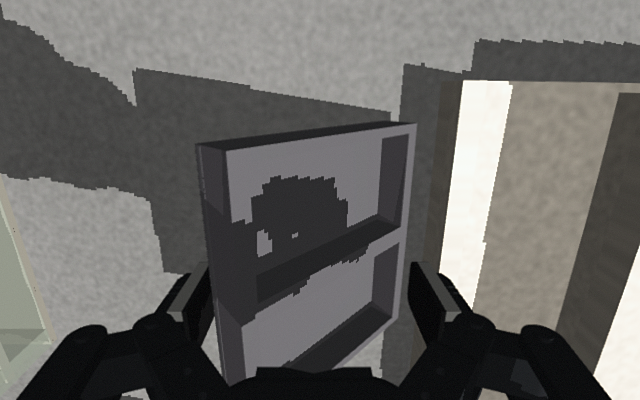

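>>> play_rows(
  increments=[
    {"xyz":[5,0,-6],"twist":0,"claw":-1},
    {"xyz":[6,0,-5],"twist":0,"claw":-1},
    {"xyz":[6,0,-5],"twist":0,"claw":-1},
    {"xyz":[6,0,-4],"twist":0,"claw":-1},
    {"xyz":[0,0,0],"twist":0,"claw":-1},
  ],
)

```text
t: 14.55
eef_pos: [0.5532, -0.0199, 0.0552]
tool_rot: [-0.505, 0.495, 0.505, 0.495]
contact_force: [-0.2, -0.0, -0.4]
width: 0.0855
```

Run:
```python
from h import *
s=snap("wrist","w16.png");st=s["st"];print(st["eef_pos"],yaw_z(st),st["width"],st["contact_force"])
```

```text
[ 0.55322993 -0.01988682  0.05524999] 91.13891014678936 0.08548700116756296 [-0.15651122 -0.00738804 -0.35068632]
```

View pics/w16.png

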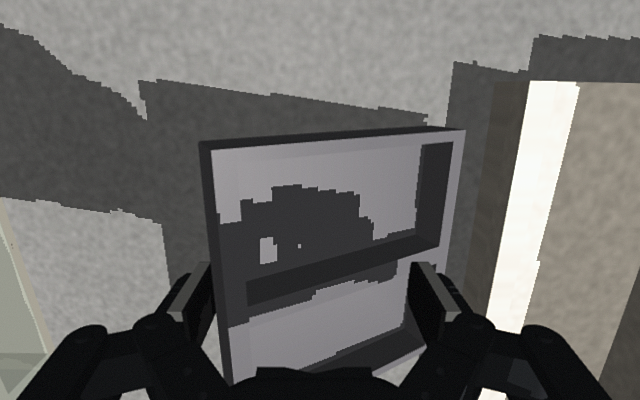

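>>> play_rows(
  increments=[
    {"xyz":[3.5,0,-2.5],"twist":0,"claw":-1},
    {"xyz":[3.5,0,-2.5],"twist":0,"claw":-1},
    {"xyz":[3,0,-2],"twist":0,"claw":-1},
    {"xyz":[2,0,-2],"twist":0,"claw":-1},
    {"xyz":[0,0,-2],"twist":0,"claw":-1},
    {"xyz":[0,0,-3],"twist":0,"claw":-1},
    {"xyz":[0,0,-3],"twist":0,"claw":-1},
    {"xyz":[0,0,0],"twist":0,"claw":-1},
  ],
)

```text
t: 15.4
eef_pos: [0.5541, -0.0369, 0.0444]
tool_rot: [0.505, -0.495, -0.505, -0.495]
contact_force: [-0.8, 0.5, 0.2]
width: 0.0857
```

Run:
```python
from h import *
s=snap("wrist","w17.png");st=s["st"];print(st["eef_pos"],yaw_z(st),st["width"],st["contact_force"])
```

```text
[ 0.55410089 -0.03688754  0.04442201] 91.1433542317156 0.0856930837745755 [-0.76262939  0.50767856  0.24150363]
```

View pics/w17.png

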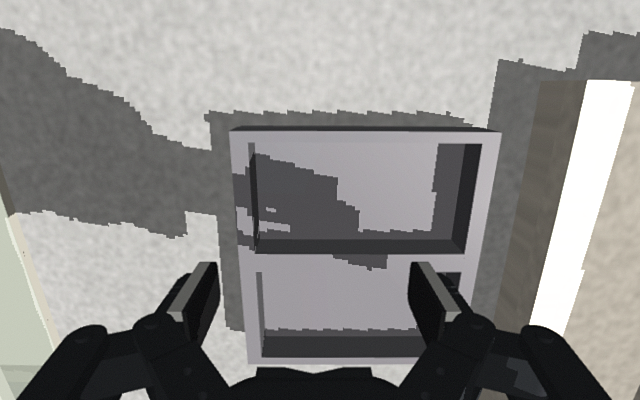

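>>> play_rows(
  increments=[
    {"xyz":[-20,0,0],"twist":0,"claw":-1},
    {"xyz":[-35,0,0],"twist":8.5,"claw":-1},
    {"xyz":[-35,0,0],"twist":8.5,"claw":-1},
    {"xyz":[-35,0,0],"twist":8.5,"claw":-1},
    {"xyz":[-30,0,0],"twist":8.5,"claw":-1},
    {"xyz":[0,0,0],"twist":8.5,"claw":-1},
    {"xyz":[0,0,0],"twist":8.5,"claw":-1},
    {"xyz":[0,0,0],"twist":8.5,"claw":-1},
  ],
)

```text
t: 16.25
eef_pos: [0.554, -0.0364, 0.1996]
tool_rot: [-0.191, 0.681, 0.191, 0.681]
contact_force: [0.3, 0.4, 0.0]
width: 0.0859
```

>>> play_rows(
  increments=[
    {"xyz":[0,10,0],"twist":8.5,"claw":-1},
    {"xyz":[0,10,0],"twist":8.5,"claw":-1},
    {"xyz":[0,8,0],"twist":8.5,"claw":-1},
    {"xyz":[0,0,0],"twist":4.5,"claw":-1},
    {"xyz":[0,0,0],"twist":0,"claw":-0.2},
  ],
)

```text
t: 16.75
eef_pos: [0.5427, -0.0108, 0.1994]
tool_rot: [-0.01, 0.707, 0.01, 0.707]
contact_force: [-0.4, -0.8, 0.3]
width: 0.0732
```

Run:
```python
from h import *
s=snap("wrist","w18.png");st=s["st"];print(st["eef_pos"],yaw_z(st),st["width"],st["contact_force"],st["qpos"].round(2))
```

```text
[ 0.54272811 -0.01075655  0.19937274] 1.6077462154812847 0.07320355844190742 [-0.36726645 -0.8037768   0.33412259] [-0.16  0.11  1.59 -0.    1.44 -0.19]
```

View pics/w18.png

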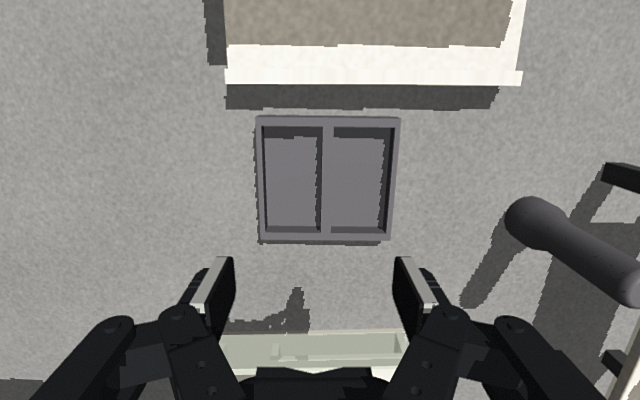

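The tray lies flat with its wells up. Its outer rim corners are at (256,117), (400,119), (391,239) and (259,240), and the divider runs down column 327.

Run:
```python
from h import *
s=snap("wrist")
P=lambda L,z:np.array([onz(s,q,z) for q in L])
t=P([(256.5,117.5),(400,119),(391,239),(259.5,240)],.022);print(t.round(4).tolist(),t.mean(0).round(4))
e=np.diff(np.vstack([t,t[:1]]),axis=0);print(np.linalg.norm(e,axis=1),np.degrees(np.arctan2(e[:,1],e[:,0])))
print("div",P([(328,125),(327,235)],.022).round(4).tolist())
```

```text
[[0.4905, 0.0433, 0.022], [0.6181, 0.046, 0.022], [0.6224, -0.0715, 0.022], [0.4907, -0.0766, 0.022]] [ 0.5554 -0.0147  0.022 ]
[0.12760201 0.11758337 0.13174138 0.11990056] [   1.21767762  -87.92703709 -177.77894002   90.08793746]
div [[0.5543, 0.0386, 0.022], [0.5581, -0.069, 0.022]]
```

Run:
```python
from h import *
p,y=plan((.5557,-.0147,.040),1.6,5)
```

```text
([31.9, -0.8, 2.6], np.float64(0.04))
([31.9, -0.8, 2.5], np.float64(0.04))
([31.9, -0.8, 2.6], np.float64(0.05))
([31.8, -0.8, 2.5], np.float64(0.04))
([31.9, -0.8, 2.6], np.float64(0.05))
end [ 0.5557 -0.0147  0.04  ] 1.6
```

>>> play_rows(
  increments=[
    {"xyz":[30,-0.8,2.5],"twist":0,"claw":-0.2},
    {"xyz":[35,-0.8,2.5],"twist":0,"claw":-0.2},
    {"xyz":[35,-0.8,2.5],"twist":0,"claw":-0.2},
    {"xyz":[35,-0.8,2.5],"twist":0,"claw":-0.2},
    {"xyz":[24,-0.8,2.5],"twist":0,"claw":-0.2},
    {"xyz":[9,0,0],"twist":0,"claw":-0.2},
    {"xyz":[3,0,0],"twist":0,"claw":-0.2},
    {"xyz":[0,0,0],"twist":0,"claw":-0.2},
  ],
)

```text
t: 17.65
eef_pos: [0.5558, -0.0148, 0.0291]
tool_rot: [-0.011, 0.707, 0.01, 0.707]
contact_force: [0.4, -0.3, 0.6]
width: 0.0511
```

Run:
```python
from h import *
s=snap("wrist","w19.png");st=s["st"];print(st["eef_pos"],yaw_z(st),st["width"],st["contact_force"],st["qpos"].round(2))
```

```text
[ 0.55576996 -0.0147925   0.02907406] 1.6985519511709126 0.05114849537990587 [ 0.35440106 -0.25138393  0.58379955] [-0.17  0.29  1.75 -0.    1.11 -0.19]
```

View pics/w19.png

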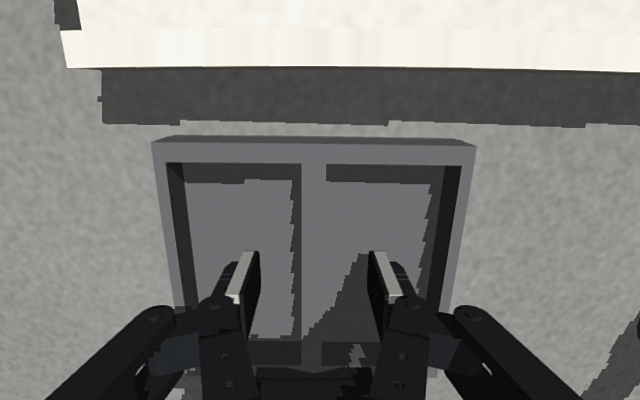

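>>> play_rows(
  increments=[
    {"xyz":[2,0,0],"twist":0,"claw":0.3},
    {"xyz":[0,0,0],"twist":0,"claw":0.8},
    {"xyz":[0,0,0],"twist":0,"claw":1},
    {"xyz":[0,0,0],"twist":0,"claw":1},
    {"xyz":[0,0,0],"twist":0,"claw":1},
  ],
)

```text
t: 18.2
eef_pos: [0.5558, -0.0147, 0.027]
tool_rot: [-0.01, 0.707, 0.01, 0.707]
contact_force: [-1.0, 0.5, 6.5]
width: 0.0081
```

>>> play_rows(
  increments=[
    {"xyz":[-10,0,0],"twist":0,"claw":1},
    {"xyz":[-40,0,0],"twist":-6,"claw":1},
    {"xyz":[-40,0,0],"twist":-8.5,"claw":1},
    {"xyz":[-40,0,0],"twist":-8.5,"claw":1},
    {"xyz":[-40,0,0],"twist":-8.5,"claw":1},
    {"xyz":[-20,0,0],"twist":-8.5,"claw":1},
    {"xyz":[0,0,0],"twist":-8.5,"claw":1},
    {"xyz":[0,0,0],"twist":-8.5,"claw":1},
  ],
)

```text
t: 19.0
eef_pos: [0.5554, -0.0146, 0.2177]
tool_rot: [-0.349, 0.615, 0.348, 0.616]
contact_force: [-0.6, 0.1, -2.8]
width: 0.0084
```

>>> play_rows(
  increments=[
    {"xyz":[0,0,0],"twist":-8.5,"claw":1},
    {"xyz":[0,0,0],"twist":-8.5,"claw":1},
    {"xyz":[0,0,0],"twist":-8.5,"claw":1},
    {"xyz":[0,0,0],"twist":-8.5,"claw":1},
  ],
)

```text
t: 19.4
eef_pos: [0.5552, -0.0147, 0.2169]
tool_rot: [0.513, -0.487, -0.513, -0.487]
contact_force: [-0.5, 0.6, -1.9]
width: 0.0084
```

Run:
```python
from h import *
s=snap("scene");st=s["st"];print(st["eef_pos"],yaw_z(st),st["width"],st["contact_force"],st["qpos"].round(2))
cv2.imwrite("pics/sc20.png",cv2.resize(s["frame"][180:320,150:290],None,fx=5,fy=5,interpolation=cv2.INTER_CUBIC)[:600])
```

```text
[ 0.55517394 -0.01465188  0.21687142] 93.01522008699055 0.008446270831645926 [-0.4886812   0.60757395 -1.85581788] [-0.17  0.12  1.54 -0.    1.48 -1.79]
```

View pics/sc20.png

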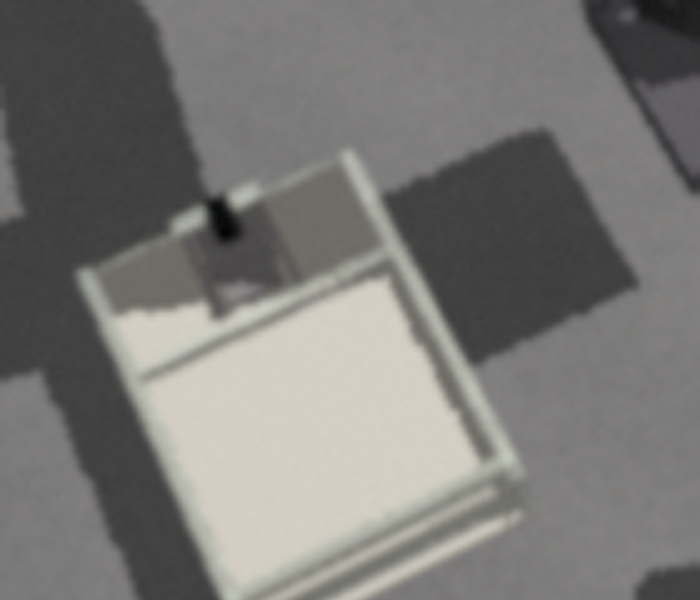

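Run:
```python
from h import *
s=snap("scene")
f=lambda u,v,z:onz(s,(150+(u+.5)/5-.5,180+(v+.5)/5-.5),z)
for n,(u,v),z in [("FL",(78,272),.057),("FR",(348,150),.057),("BR",(522,470),.057),("BL",(222,600),.057),("bayFL",(140,380),.057),("bayFR",(392,270),.057),("bay far R in top",(497,462),.057),("floor FRvis",(480,460),.045),("peg top",(215,207),.102),("pegfoot",(230,235),.072)]:
    print(n,f(u,v,z).round(4), f(u,v,.045).round(4) if 'bay' in n else '')
```

```text
FL [ 0.4446 -0.3673  0.057 ] 
FR [ 0.4366 -0.2096  0.057 ] 
BR [ 0.6581 -0.1959  0.057 ] 
BL [ 0.656  -0.3574  0.057 ] 
bayFL [ 0.5212 -0.357   0.057 ] [ 0.5146 -0.3579  0.045 ]
bayFR [ 0.5186 -0.2146  0.057 ] [ 0.512 -0.214  0.045]
bay far R in top [ 0.6482 -0.2059  0.057 ] [ 0.6429 -0.2052  0.045 ]
floor FRvis [ 0.6379 -0.2127  0.045 ] 
peg top [ 0.4668 -0.2874  0.102 ] 
pegfoot [ 0.4682 -0.2861  0.072 ]
```

Run:
```python
from h import *
p,y=plan((.5817,-.282,.150),93.1,7)
```

```text
([9.5, -1.9, -38.3], np.float64(-0.04))
([9.6, -1.9, -38.3], np.float64(-0.04))
([9.5, -1.8, -38.3], np.float64(-0.04))
([9.6, -1.8, -38.4], np.float64(-0.04))
([9.5, -1.8, -38.4], np.float64(-0.03))
([9.6, -1.7, -38.3], np.float64(-0.04))
([9.5, -1.7, -38.4], np.float64(-0.03))
end [ 0.5817 -0.282   0.15  ] 93.1
```

>>> play_rows(
  increments=[
    {"xyz":[9,-2,-30],"twist":0,"claw":1},
    {"xyz":[10,-2,-42],"twist":0,"claw":1},
    {"xyz":[10,-2,-42],"twist":0,"claw":1},
    {"xyz":[10,-2,-42],"twist":0,"claw":1},
    {"xyz":[10,-2,-42],"twist":0,"claw":1},
    {"xyz":[9,-1.5,-42],"twist":0,"claw":1},
    {"xyz":[9,-1.5,-28],"twist":0,"claw":1},
    {"xyz":[0,0,0],"twist":0,"claw":1},
  ],
)

```text
t: 20.3
eef_pos: [0.58, -0.285, 0.1477]
tool_rot: [-0.509, 0.491, 0.51, 0.49]
contact_force: [-0.5, 0.2, -2.7]
width: 0.0085
```

Run:
```python
from h import *
s=snap("wrist","w21.png");st=s["st"];print(st["eef_pos"],yaw_z(st),st["width"],st["contact_force"],st["qpos"].round(2))
```

```text
[ 0.58003171 -0.28498297  0.14772473] 92.18424827180938 0.008512229690706433 [-0.53720432  0.2395558  -2.66993093] [-0.58  0.35  1.4  -0.    1.39 -2.18]
```

View pics/w21.png

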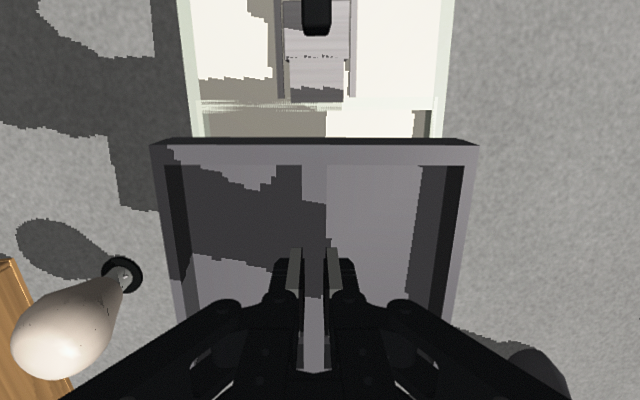

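Run:
```python
from h import *
s=snap("wrist")
g=lambda q,z:onz(s,q,z)
def org(p,c=np.array([.5817,-.282]),a=np.radians(3.1)):
    d=p[:2]-c;return (np.array([d@[np.cos(a),np.sin(a)],d@[-np.sin(a),np.cos(a)]])*1000).round(1)
for n,q,z in [("left outer",(178,10),.057),("left outer2",(191,120),.057),("left inner",(204,125),.057),("right inner",(432,125),.057),("right outer",(440,120),.057),("right outer2",(452,10),.057),("deck edge L",(240,108),.057),("deck edge R",(400,105),.057),("tongue end",(320,101),.076),("pegtop far",(317,35),.102)]:
    p=g(q,z);print(n,p.round(4),org(p))
b=np.array([g((152,145),.1427),g((478,145),.1427)]);print(b)
```

```text
left outer [ 0.4582 -0.3672  0.057 ] [-128.   -78.4]
left outer2 [ 0.5214 -0.3638  0.057 ] [-64.7 -78.4]
left inner [ 0.5242 -0.3556  0.057 ] [-61.4 -70.4]
right inner [ 0.5185 -0.2096  0.057 ] [-59.2  75.7]
right outer [ 0.5151 -0.205   0.057 ] [-62.3  80.5]
right outer2 [ 0.4518 -0.2073  0.057 ] [-125.6   81.6]
deck edge L [ 0.5129 -0.3322  0.057 ] [-71.5 -46.4]
deck edge R [ 0.507  -0.2317  0.057 ] [-71.8  54.3]
tongue end [ 0.506  -0.2824  0.076 ] [-75.6   3.7]
pegtop far [ 0.4752 -0.2857  0.102 ] [-106.5    2.1]
[[ 0.52255278 -0.34918604  0.1427    ]
 [ 0.51749501 -0.22074233  0.1427    ]]
```

>>> play_rows(
  increments=[
    {"xyz":[10,1,4.8],"twist":-0.9,"claw":1},
    {"xyz":[20,0,0],"twist":0,"claw":1},
    {"xyz":[15,0,0],"twist":0,"claw":1},
    {"xyz":[10,0,0],"twist":0,"claw":1},
    {"xyz":[0,0,0],"twist":0,"claw":1},
  ],
)

```text
t: 20.9
eef_pos: [0.5792, -0.2762, 0.0928]
tool_rot: [-0.515, 0.484, 0.516, 0.484]
contact_force: [-0.5, 0.4, -1.4]
width: 0.0079
```

Run:
```python
from h import *
s=snap("wrist","w22.png");st=s["st"];print(st["eef_pos"],yaw_z(st),st["width"],st["contact_force"])
f=snap("scene")["frame"];cv2.imwrite("pics/sc22.png",cv2.resize(f[180:320,150:290],None,fx=4,fy=4,interpolation=cv2.INTER_CUBIC))
```

```text
[ 0.57915851 -0.27617089  0.09282319] 93.5830215029901 0.007872360097668715 [-0.5045689   0.39676492 -1.42297066]
```

View pics/w22.png

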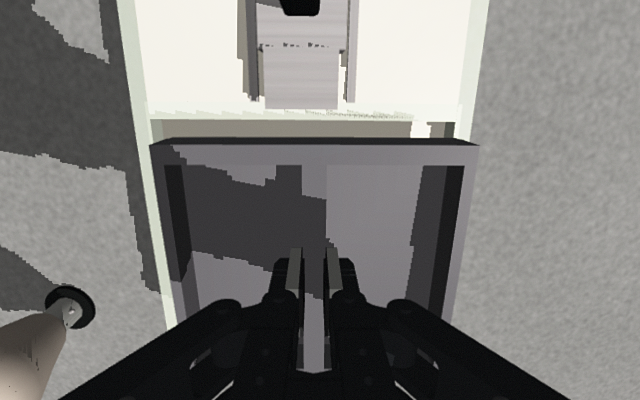

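View pics/sc22.png

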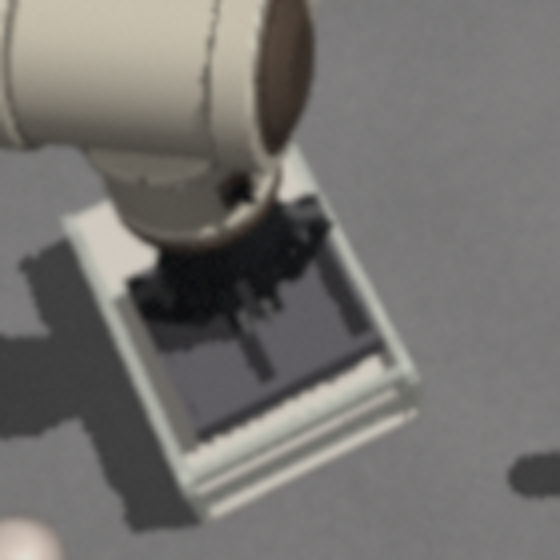

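Run:
```python
from h import *
s=snap("wrist");st=s["st"];print(st["eef_pos"],yaw_z(st))
g=lambda q,z:onz(s,q,z)
for n,q,z in [("LO",(119,0),.057),("LO2",(138,128),.057),("LI",(151,125),.057),("RI",(459,125),.057),("RO",(489,0),.057),("deckedge L",(160,118),.057),("deckedge R",(455,124),.057)]:
    print(n,g(q,z).round(4))
```

```text
[ 0.57981434 -0.27690805  0.09472141] 93.56852041042958
LO [ 0.4665 -0.3692  0.057 ]
LO2 [ 0.5219 -0.3658  0.057 ]
LI [ 0.5201 -0.3593  0.057 ]
RI [ 0.511  -0.2111  0.057 ]
RO [ 0.4567 -0.208   0.057 ]
deckedge L [ 0.5166 -0.3546  0.057 ]
deckedge R [ 0.5107 -0.2131  0.057 ]
```

>>> play_rows(
  increments=[
    {"xyz":[0,0,-4.5],"twist":0.4,"claw":1},
    {"xyz":[5,-0.5,0],"twist":0,"claw":1},
    {"xyz":[5,0,0],"twist":0,"claw":1},
    {"xyz":[5,0,0],"twist":0,"claw":1},
    {"xyz":[3,0,0],"twist":0,"claw":1},
    {"xyz":[0,0,0],"twist":0,"claw":1},
  ],
)

```text
t: 21.65
eef_pos: [0.5802, -0.2813, 0.0756]
tool_rot: [-0.513, 0.486, 0.514, 0.486]
contact_force: [-0.4, 0.4, -1.7]
width: 0.0082
```

Run:
```python
from h import *
s=snap("wrist","w23.png");st=s["st"];print(st["eef_pos"],yaw_z(st),st["width"],st["contact_force"])
```

```text
[ 0.58016364 -0.28132005  0.07558913] 93.16439198138012 0.008229987866272983 [-0.42858584  0.41788753 -1.66252709]
```

View pics/w23.png

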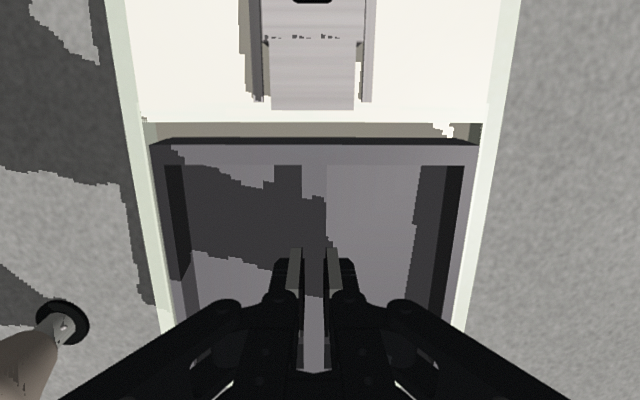

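>>> play_rows(
  increments=[
    {"xyz":[1.5,0,0],"twist":0,"claw":1},
    {"xyz":[1,0,0],"twist":0,"claw":1},
    {"xyz":[1,0,0],"twist":0,"claw":1},
    {"xyz":[0,0,0],"twist":0,"claw":1},
  ],
)

```text
t: 22.1
eef_pos: [0.5804, -0.2815, 0.0727]
tool_rot: [-0.514, 0.486, 0.514, 0.486]
contact_force: [-0.8, -0.1, -1.7]
width: 0.0082
```

>>> play_rows(
  increments=[
    {"xyz":[1,0,0],"twist":0,"claw":1},
    {"xyz":[0,0,0],"twist":0,"claw":1},
  ],
)

```text
t: 22.3
eef_pos: [0.5805, -0.2816, 0.072]
tool_rot: [0.514, -0.486, -0.513, -0.486]
contact_force: [-0.5, 0.8, 0.1]
width: 0.0084
```

>>> play_rows(
  increments=[
    {"xyz":[1,0,0],"twist":0,"claw":1},
    {"xyz":[0,0,0],"twist":0,"claw":1},
  ],
)

```text
t: 22.5
eef_pos: [0.5805, -0.2816, 0.072]
tool_rot: [0.514, -0.486, -0.513, -0.486]
contact_force: [-5.2, 2.6, 13.8]
width: 0.0083
```

>>> play_rows(
  increments=[
    {"xyz":[-0.8,0,0],"twist":0,"claw":0.6},
    {"xyz":[0,0,0],"twist":0,"claw":0.3},
    {"xyz":[0,0,0],"twist":0,"claw":0.2},
    {"xyz":[-15,0,0],"twist":0,"claw":0.2},
    {"xyz":[-40,0,0],"twist":0,"claw":0.2},
    {"xyz":[-40,0,0],"twist":0,"claw":0.2},
    {"xyz":[0,30,0],"twist":0,"claw":0.5},
    {"xyz":[0,40,0],"twist":0,"claw":1},
  ],
)

```text
t: 23.3
eef_pos: [0.5109, -0.2855, 0.1687]
tool_rot: [0.515, -0.486, -0.513, -0.486]
contact_force: [0.2, -1.5, -0.7]
width: 0.0079
```

Run:
```python
from h import *
s=snap("wrist","w24.png");st=s["st"];print(st["eef_pos"],yaw_z(st),st["width"],st["contact_force"],st["qpos"].round(2))
f=snap("scene")["frame"];cv2.imwrite("pics/sc24.png",cv2.resize(f[180:320,150:290],None,fx=4,fy=4,interpolation=cv2.INTER_CUBIC))
```

```text
[ 0.51091444 -0.2855062   0.16870772] 93.23565540117652 0.007853159203900385 [ 0.18662751 -1.46185894 -0.74835891] [-0.64  0.21  1.53 -0.    1.39 -2.27]
```

View pics/w24.png

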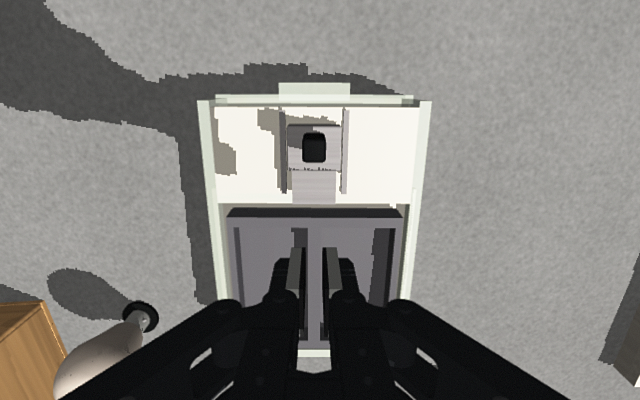

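View pics/sc24.png

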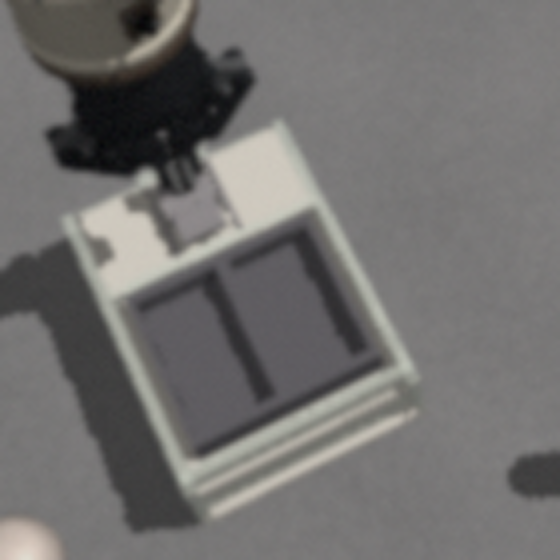

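Run:
```python
from h import *
s=snap("wrist")
for q,z in [((314,153),.102),((302.5,153),.102),((327,153),.102),((314,165),.102),((314,142),.102),((314,124),.076),((314,172),.072),((314,203),.076),((240,205),.057),((390,205),.057),((240,213),.067),((390,213),.067)]:print(q,onz(s,q,z).round(4))
p,y=plan((.430,-.290,.1687),93.2,3)
```

```text
(314, 153) [ 0.4622 -0.2877  0.102 ]
(302.5, 153) [ 0.4626 -0.2944  0.102 ]
(327, 153) [ 0.4618 -0.2802  0.102 ]
(314, 165) [ 0.4693 -0.2874  0.102 ]
(314, 142) [ 0.4559 -0.2881  0.102 ]
(314, 124) [ 0.4485 -0.2885  0.076 ]
(314, 172) [ 0.481  -0.2867  0.072 ]
(314, 203) [ 0.5019 -0.2856  0.076 ]
(240, 205) [ 0.5132 -0.3408  0.057 ]
(390, 205) [ 0.5071 -0.228   0.057 ]
(240, 213) [ 0.5157 -0.3387  0.067 ]
(390, 213) [ 0.5098 -0.2299  0.067 ]
([-0.2, 26.5, -0.0], np.float64(-0.04))
([-0.1, 26.5, -0.0], np.float64(-0.04))
([-0.2, 26.4, -0.1], np.float64(-0.03))
end [ 0.43   -0.29    0.1687] 93.2
```

>>> play_rows(
  increments=[
    {"xyz":[0,26,0],"twist":0,"claw":1},
    {"xyz":[0,26,0],"twist":0,"claw":1},
    {"xyz":[0,25,0.4],"twist":0,"claw":1},
    {"xyz":[25,0,0],"twist":0,"claw":1},
    {"xyz":[30,0,0],"twist":0,"claw":1},
    {"xyz":[14,0,0],"twist":0,"claw":1},
    {"xyz":[0,0,0],"twist":0,"claw":1},
  ],
)

```text
t: 24.15
eef_pos: [0.4336, -0.2888, 0.0964]
tool_rot: [-0.513, 0.486, 0.515, 0.486]
contact_force: [0.6, -0.2, 0.6]
width: -0.0001
```

Run:
```python
from h import *
s=snap("wrist","w25.png");st=s["st"];print(st["eef_pos"],yaw_z(st),st["width"],st["contact_force"],st["qpos"].round(2))
f=snap("scene")["frame"];cv2.imwrite("pics/sc25.png",cv2.resize(f[180:320,150:290],None,fx=4,fy=4,interpolation=cv2.INTER_CUBIC))
```

```text
[ 0.43355283 -0.28875389  0.09644466] 93.17923338303679 -0.00012723351647566704 [ 0.60562659 -0.20433414  0.6376789 ] [-0.74  0.14  1.77 -0.    1.23 -2.36]
```

View pics/sc25.png

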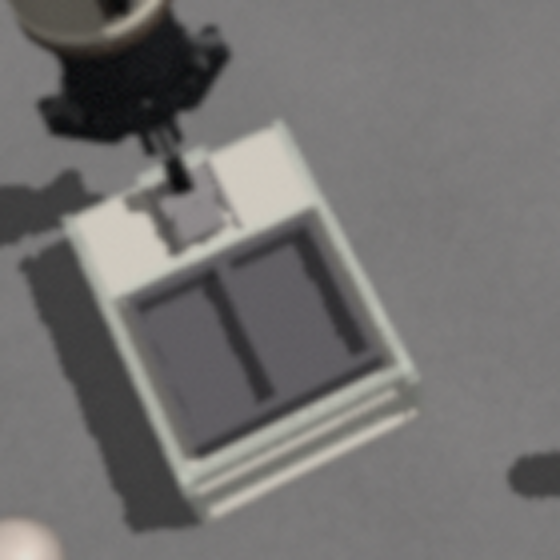

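>>> play_rows(
  increments=[
    {"xyz":[-2.5,-5,0],"twist":0,"claw":1},
    {"xyz":[0,-4,0],"twist":0,"claw":1},
    {"xyz":[0,-4,0],"twist":0,"claw":1},
    {"xyz":[0,-4,0],"twist":0,"claw":1},
    {"xyz":[0,-4,0],"twist":0,"claw":1},
    {"xyz":[0,-4,0],"twist":0,"claw":1},
    {"xyz":[0,-4,0],"twist":0,"claw":1},
    {"xyz":[0,-4,0],"twist":0,"claw":1},
  ],
)

```text
t: 25.05
eef_pos: [0.4669, -0.2874, 0.1001]
tool_rot: [-0.514, 0.486, 0.514, 0.486]
contact_force: [-1.8, -0.7, 1.1]
width: 0.0001
```

>>> play_rows(
  increments=[
    {"xyz":[0,-2,0],"twist":0,"claw":1},
    {"xyz":[0,-2,0],"twist":0,"claw":1},
    {"xyz":[0,0,0],"twist":0,"claw":1},
  ],
)

```text
t: 25.35
eef_pos: [0.4707, -0.2871, 0.1]
tool_rot: [0.514, -0.486, -0.514, -0.486]
contact_force: [-0.2, 1.1, 0.0]
width: -0.0003
```

>>> play_rows(
  increments=[
    {"xyz":[0,-1.5,0],"twist":0,"claw":1},
    {"xyz":[0,-1.5,0],"twist":0,"claw":1},
  ],
)

```text
t: 25.55
eef_pos: [0.4728, -0.287, 0.1001]
tool_rot: [-0.513, 0.486, 0.514, 0.486]
contact_force: [-18.1, -1.4, 8.6]
width: 0.0002
```

>>> play_rows(
  increments=[
    {"xyz":[0,-1,0],"twist":0,"claw":1},
    {"xyz":[0,0,0],"twist":0,"claw":1},
  ],
)

```text
t: 25.75
eef_pos: [0.4729, -0.287, 0.1001]
tool_rot: [-0.513, 0.487, 0.515, 0.485]
contact_force: [-19.4, 0.0, 9.2]
width: 0.0004
```

>>> play_rows(
  increments=[
    {"xyz":[0,8,0],"twist":0,"claw":1},
    {"xyz":[0,12,0],"twist":0,"claw":1},
    {"xyz":[-20,10,0],"twist":0,"claw":1},
    {"xyz":[-40,0,0],"twist":0,"claw":1},
    {"xyz":[-40,0,0],"twist":0,"claw":1},
    {"xyz":[0,-20,0],"twist":0,"claw":1},
    {"xyz":[0,-20,0],"twist":0,"claw":1},
    {"xyz":[0,0,0],"twist":0,"claw":1},
  ],
)

```text
t: 26.55
eef_pos: [0.4855, -0.2863, 0.2002]
tool_rot: [0.514, -0.486, -0.514, -0.486]
contact_force: [0.7, 0.6, -1.0]
width: 0.0
```

Run:
```python
from h import *
s=snap("wrist","w26.png");st=s["st"];print(st["t"],st["eef_pos"],yaw_z(st),st["width"],st["contact_force"])
f=snap("scene","sc26.png")["frame"]
```

```text
26.55 [ 0.48553286 -0.28627475  0.20015479] 93.20438014045573 1.5777328154789178e-05 [ 0.74772459  0.63325067 -1.03887442]
```

View pics/w26.png

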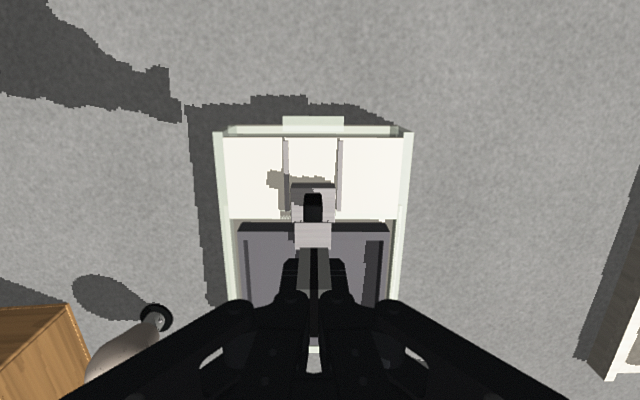

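View pics/sc26.png

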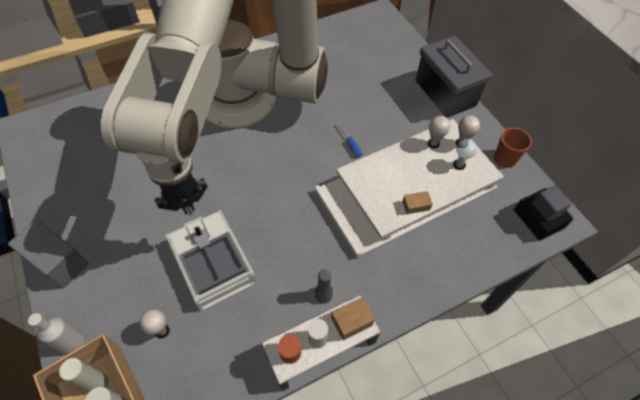

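Run:
```python
from h import *
s=snap("wrist")
for q,z in [((313,213),.102),((313,205),.102),((313,223),.102),((312,247),.076)]:print(q,onz(s,q,z).round(4))
```

```text
(313, 213) [ 0.488  -0.2865  0.102 ]
(313, 205) [ 0.482  -0.2869  0.102 ]
(313, 223) [ 0.4958 -0.2861  0.102 ]
(312, 247) [ 0.5283 -0.2852  0.076 ]
```

>>> play_rows(
  increments=[
    {"xyz":[10,-18,0],"twist":0,"claw":0.8},
    {"xyz":[11,-19,0],"twist":0,"claw":0.8},
    {"xyz":[10,-18,0],"twist":0,"claw":0.8},
    {"xyz":[0,0,0],"twist":0,"claw":0.8},
    {"xyz":[0,0,0],"twist":0,"claw":0.8},
  ],
)

```text
t: 27.2
eef_pos: [0.5388, -0.2834, 0.169]
tool_rot: [-0.513, 0.486, 0.514, 0.486]
contact_force: [-0.3, -0.4, 0.3]
width: 0.0083
```

Run:
```python
from h import *
s=snap("wrist","w27.png");st=s["st"];print(st["t"],st["eef_pos"],yaw_z(st),st["width"],st["contact_force"])
a=cv2.imread("pics/w24.png")[90:260,190:450];b=s["frame"][90:260,190:450]
cv2.imwrite("pics/cmp.png",cv2.resize(np.hstack([a,b]),None,fx=1.5,fy=1.5))
cv2.imwrite("pics/cmp2.png",cv2.resize(np.hstack([a[:130,70:190],b[:130,70:190]]),None,fx=3.3,fy=3.3,interpolation=cv2.INTER_NEAREST))
```

```text
27.2 [ 0.53875223 -0.28340392  0.16897861] 93.17005129156068 0.008279940191758374 [-0.25562715 -0.41705779  0.26356246]
```

View pics/cmp.png

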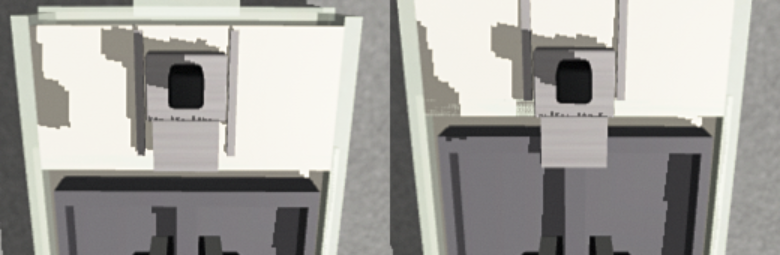

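View pics/cmp2.png

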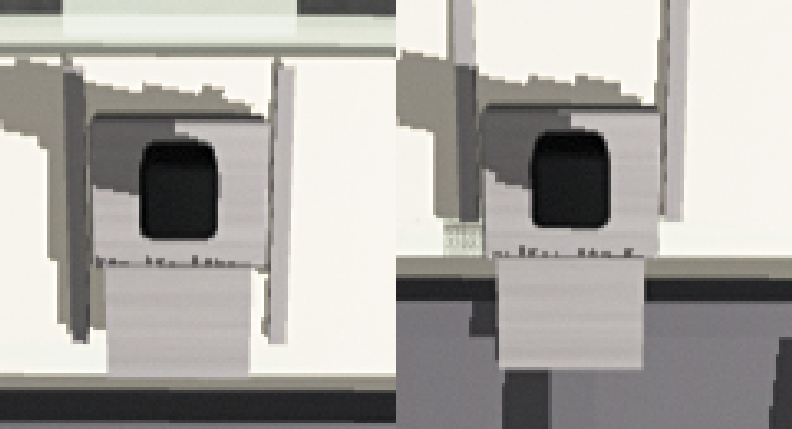

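Run:
```python
from h import *
s=snap("wrist");print(s["st"]["eef_pos"])
new=dict(s)
old=dict(s);st=dict(s["st"]);st["eef_pos"]=np.array([.51091,-.28551,.16871]);old["st"]=st
for n,S,te,de in [("old",old,203.9,203.5),("new",new,201.5,167.9)]:
    a=onz(S,(314,te),.076);b=onz(S,(314,de),.057);print(n,a.round(4),b.round(4),((a-b)[0]*1000).round(1))
# rear edge of plate/peg front-top edge vs deck
for n,S,pe in [("old",old,90+240/3.3),("new",new,90+228/3.3)]:
    print(n,onz(S,(314,pe),.102).round(4))
```

```text
[ 0.53867917 -0.28353839  0.16942545]
old [ 0.5062 -0.2856  0.076 ] [ 0.5126 -0.2852  0.057 ] -6.4
new [ 0.5325 -0.2837  0.076 ] [ 0.5132 -0.2847  0.057 ] 19.3
old [ 0.4714 -0.2875  0.102 ]
new [ 0.4972 -0.2856  0.102 ]
```

>>> play_rows(
  increments=[
    {"xyz":[0,28,0],"twist":0,"claw":1},
    {"xyz":[0,28,0],"twist":0,"claw":1},
    {"xyz":[0,30,0],"twist":0,"claw":1},
    {"xyz":[25,0,0],"twist":0,"claw":1},
    {"xyz":[25,0,0],"twist":0,"claw":1},
    {"xyz":[14,0,0],"twist":0,"claw":1},
    {"xyz":[0,0,0],"twist":0,"claw":1},
  ],
)

```text
t: 28.0
eef_pos: [0.4527, -0.2878, 0.104]
tool_rot: [-0.513, 0.486, 0.514, 0.486]
contact_force: [-0.8, 1.2, 0.4]
width: 0.0005
```

Run:
```python
from h import *
s=snap("wrist","w28.png");st=s["st"];print(st["t"],st["eef_pos"],yaw_z(st),st["width"],st["contact_force"])
```

```text
28.0 [ 0.45269105 -0.28775051  0.10398284] 93.14048050987647 0.0004551371241512233 [-0.77953999  1.18457724  0.39503869]
```

View pics/w28.png

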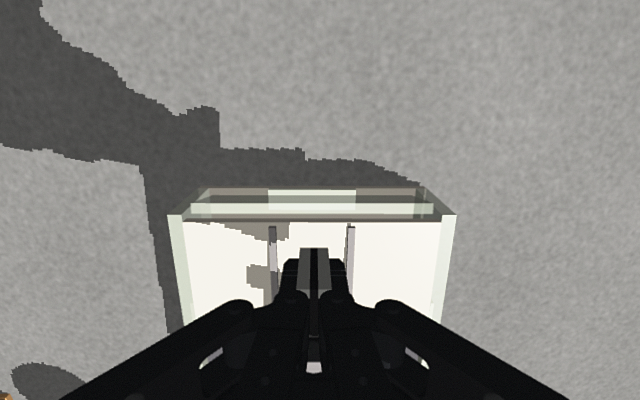

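>>> play_rows(
  increments=[
    {"xyz":[0,-6,0],"twist":0,"claw":1},
    {"xyz":[0,-6,0],"twist":0,"claw":1},
    {"xyz":[0,-5,0],"twist":0,"claw":1},
    {"xyz":[0,-3,0],"twist":0,"claw":1},
    {"xyz":[0,0,0],"twist":0,"claw":1},
  ],
)

```text
t: 28.55
eef_pos: [0.4729, -0.2872, 0.1057]
tool_rot: [-0.513, 0.487, 0.514, 0.485]
contact_force: [-15.0, -0.6, 12.2]
width: -0.0003
```

>>> play_rows(
  increments=[
    {"xyz":[0,-1.5,0],"twist":0,"claw":1},
    {"xyz":[0,0,0],"twist":0,"claw":1},
  ],
)

```text
t: 28.75
eef_pos: [0.4733, -0.2872, 0.1057]
tool_rot: [-0.513, 0.487, 0.515, 0.485]
contact_force: [-26.2, -0.1, 16.8]
width: 0.0
```

>>> play_rows(
  increments=[
    {"xyz":[0,-1.5,0],"twist":0,"claw":1},
    {"xyz":[0,0,0],"twist":0,"claw":1},
  ],
)

```text
t: 28.95
eef_pos: [0.4738, -0.2872, 0.1057]
tool_rot: [-0.512, 0.488, 0.515, 0.484]
contact_force: [-37.3, 0.2, 23.3]
width: -0.0001
```

>>> play_rows(
  increments=[
    {"xyz":[0,8,0],"twist":0,"claw":1},
    {"xyz":[0,15,0],"twist":0,"claw":1},
    {"xyz":[-40,10,0],"twist":0,"claw":1},
    {"xyz":[-40,0,20],"twist":0,"claw":1},
    {"xyz":[-40,0,40],"twist":0,"claw":1},
    {"xyz":[0,0,45],"twist":0,"claw":1},
    {"xyz":[0,0,45],"twist":0,"claw":1},
    {"xyz":[0,0,30],"twist":0,"claw":1},
  ],
)

```text
t: 29.75
eef_pos: [0.4331, -0.1114, 0.2209]
tool_rot: [0.514, -0.486, -0.513, -0.486]
contact_force: [0.0, -0.6, 0.3]
width: 0.0001
```

Run:
```python
from h import *
new={n:snap(n,f"{n}29.png") for n in("scene","side")}
print(new["scene"]["st"]["eef_pos"])
Z=[]
for n,(r0,r1,c0,c1) in {"scene":(210,245,180,215),"side":(255,290,305,345)}.items():
    for tag,f in (("old",cv2.imread(f"pics/{n}0.png")),("new",new[n]["frame"])):
        g=cv2.cvtColor(f[r0:r1,c0:c1],cv2.COLOR_BGR2GRAY);m=(g<45).astype(np.uint8)
        w=np.clip(90-g.astype(float),0,None)*cv2.dilate(m,np.ones((3,3)))
        ys,xs=np.mgrid[r0:r1,c0:c1];u,v=(w*xs).sum()/w.sum(),(w*ys).sum()/w.sum()
        print(n,tag,m.sum(),round(u,2),round(v,2),onz(new[n],(u,v),.087).round(4))
cv2.imwrite("pics/cmp29.png",np.hstack([cv2.resize(new["scene"]["frame"][200:310,155:265],(390,390)),cv2.resize(new["side"]["frame"][240:330,295:405],(390,390))]))
```

```text
[ 0.43311841 -0.11137408  0.22086462]
scene old 26 193.93 223.9 [ 0.4675 -0.2873  0.087 ]
scene new 25 197.59 231.47 [ 0.4936 -0.286   0.087 ]
side old 30 319.75 272.67 [ 0.4627 -0.2917  0.087 ]
side new 36 330.94 271.41 [ 0.4934 -0.2945  0.087 ]
```

View pics/cmp29.png

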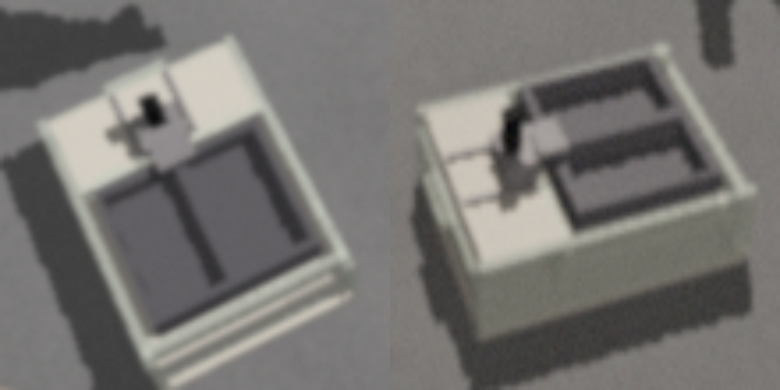

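Run:
```python
from h import *
p,y=plan((.4905,-.2866,.15),93.1,6)
```

```text
([11.8, -7.8, -29.8], np.float64(0.04))
([11.8, -7.8, -29.8], np.float64(0.04))
([11.8, -7.8, -29.8], np.float64(0.04))
([11.8, -7.9, -29.8], np.float64(0.04))
([11.9, -7.9, -29.8], np.float64(0.04))
([11.8, -7.9, -29.8], np.float64(0.04))
end [ 0.4905 -0.2866  0.15  ] 93.1
```

>>> play_rows(
  increments=[
    {"xyz":[12,-8,-30],"twist":0,"claw":-0.2},
    {"xyz":[12,-8,-30],"twist":0,"claw":-0.2},
    {"xyz":[12,-8,-30],"twist":0,"claw":-0.2},
    {"xyz":[12,-8,-30],"twist":0,"claw":-0.2},
    {"xyz":[11,-8,-30],"twist":0,"claw":-0.2},
    {"xyz":[11,-8,-30],"twist":0,"claw":-0.2},
    {"xyz":[0,0,0],"twist":0,"claw":-0.2},
    {"xyz":[0,0,0],"twist":0,"claw":-0.2},
  ],
)

```text
t: 30.65
eef_pos: [0.4912, -0.2913, 0.1499]
tool_rot: [-0.513, 0.486, 0.514, 0.486]
contact_force: [0.2, -0.3, -0.0]
width: 0.0513
```

Run:
```python
from h import *
s=snap("wrist","w30.png");st=s["st"];print(st["t"],st["eef_pos"],yaw_z(st),st["width"],st["contact_force"])
```

```text
30.65 [ 0.4912091  -0.29130432  0.14991792] 93.09231586962925 0.05131768041554426 [ 0.19731361 -0.31234877 -0.03427432]
```

View pics/w30.png

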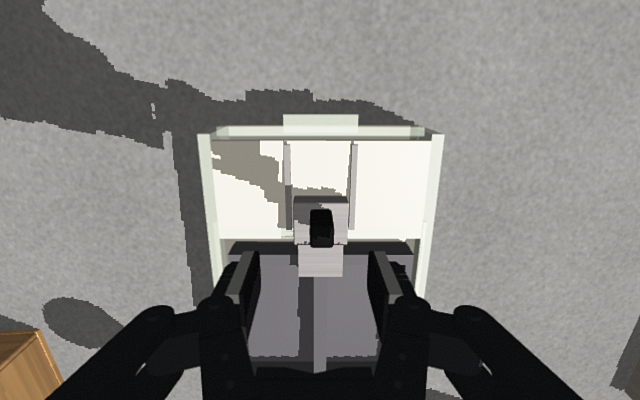

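>>> play_rows(
  increments=[
    {"xyz":[15,0.5,4.7],"twist":0,"claw":-0.2},
    {"xyz":[20,0,0],"twist":0,"claw":-0.2},
    {"xyz":[10,0,0],"twist":0,"claw":-0.2},
    {"xyz":[0,0,0],"twist":0,"claw":0.2},
    {"xyz":[0,0,0],"twist":0,"claw":0.6},
    {"xyz":[0,0,0],"twist":0,"claw":1},
    {"xyz":[0,0,0],"twist":0,"claw":1},
    {"xyz":[0,0,0],"twist":0,"claw":1},
  ],
)

```text
t: 31.5
eef_pos: [0.4914, -0.2866, 0.1068]
tool_rot: [0.514, -0.486, -0.513, -0.486]
contact_force: [-2.3, -2.3, 7.6]
width: 0.0122
```

>>> play_rows(
  increments=[
    {"xyz":[0,-1.5,0],"twist":0,"claw":1},
    {"xyz":[0,0,0],"twist":0,"claw":1},
  ],
)

```text
t: 31.7
eef_pos: [0.4918, -0.2866, 0.1068]
tool_rot: [0.514, -0.487, -0.514, -0.485]
contact_force: [-12.9, -2.5, 13.2]
width: 0.0122
```

>>> play_rows(
  increments=[
    {"xyz":[0,-1.5,0],"twist":0,"claw":1},
    {"xyz":[0,0,0],"twist":0,"claw":1},
  ],
)

```text
t: 31.9
eef_pos: [0.4923, -0.2866, 0.1068]
tool_rot: [-0.513, 0.487, 0.514, 0.485]
contact_force: [-24.4, -1.7, 19.4]
width: 0.0123
```

>>> play_rows(
  increments=[
    {"xyz":[0,3,0],"twist":0,"claw":1},
    {"xyz":[0,4,0],"twist":0,"claw":1},
    {"xyz":[0,4,0],"twist":0,"claw":1},
    {"xyz":[0,4,0],"twist":0,"claw":1},
    {"xyz":[0,4,0],"twist":0,"claw":1},
    {"xyz":[0,4,0],"twist":0,"claw":1},
    {"xyz":[0,3,0],"twist":0,"claw":1},
    {"xyz":[0,0,0],"twist":0,"claw":1},
  ],
)

```text
t: 32.7
eef_pos: [0.4683, -0.2878, 0.1069]
tool_rot: [0.514, -0.486, -0.513, -0.486]
contact_force: [-1.2, -2.5, 7.5]
width: 0.0122
```

>>> play_rows(
  increments=[
    {"xyz":[0,2,0],"twist":0,"claw":1},
    {"xyz":[0,0,0],"twist":0,"claw":1},
  ],
)

```text
t: 32.9
eef_pos: [0.4665, -0.2879, 0.1068]
tool_rot: [0.514, -0.486, -0.513, -0.486]
contact_force: [-0.7, -2.2, 5.9]
width: 0.0122
```

>>> play_rows(
  increments=[
    {"xyz":[0,2,0],"twist":0,"claw":1},
    {"xyz":[0,0,0],"twist":0,"claw":1},
  ],
)

```text
t: 33.1
eef_pos: [0.4645, -0.288, 0.1068]
tool_rot: [0.514, -0.486, -0.513, -0.486]
contact_force: [-0.1, -2.4, 5.7]
width: 0.0123
```

>>> play_rows(
  increments=[
    {"xyz":[0,2,0],"twist":0,"claw":1},
    {"xyz":[0,0,0],"twist":0,"claw":1},
  ],
)

```text
t: 33.3
eef_pos: [0.4625, -0.2881, 0.1068]
tool_rot: [0.514, -0.486, -0.513, -0.486]
contact_force: [0.2, -2.4, 7.0]
width: 0.0122
```

>>> play_rows(
  increments=[
    {"xyz":[0,1,0],"twist":0,"claw":1},
    {"xyz":[0,1,0],"twist":0,"claw":1},
    {"xyz":[0,0,0],"twist":0,"claw":1},
  ],
)

```text
t: 33.6
eef_pos: [0.4612, -0.2882, 0.1068]
tool_rot: [0.515, -0.486, -0.512, -0.486]
contact_force: [6.7, -1.3, 4.0]
width: 0.0122
```

>>> play_rows(
  increments=[
    {"xyz":[0,-4,0],"twist":0,"claw":1},
    {"xyz":[0,-5,0],"twist":0,"claw":1},
    {"xyz":[0,-5,0],"twist":0,"claw":1},
    {"xyz":[0,-5,0],"twist":0,"claw":1},
    {"xyz":[0,-5,0],"twist":0,"claw":1},
    {"xyz":[0,-4,0],"twist":0,"claw":1},
    {"xyz":[0,-2,0],"twist":0,"claw":1},
    {"xyz":[0,0,0],"twist":0,"claw":1},
  ],
)

```text
t: 34.4
eef_pos: [0.4908, -0.2866, 0.1068]
tool_rot: [0.515, -0.486, -0.513, -0.486]
contact_force: [1.0, -2.4, 6.9]
width: 0.0123
```

>>> play_rows(
  increments=[
    {"xyz":[0,-1.5,0],"twist":0,"claw":1},
    {"xyz":[0,0,0],"twist":0,"claw":1},
  ],
)

```text
t: 34.6
eef_pos: [0.4916, -0.2866, 0.1068]
tool_rot: [0.514, -0.486, -0.513, -0.486]
contact_force: [-6.5, -3.3, 10.3]
width: 0.0123
```

>>> play_rows(
  increments=[
    {"xyz":[0,-1,0],"twist":0,"claw":1},
    {"xyz":[0,0,0],"twist":0,"claw":1},
  ],
)

```text
t: 34.8
eef_pos: [0.4919, -0.2866, 0.1068]
tool_rot: [0.514, -0.487, -0.514, -0.485]
contact_force: [-13.5, -2.8, 14.1]
width: 0.0119
```

Catch home against its stop, with 30 mm of travel between the two stops. I'll release it and withdraw straight up.

>>> play_rows(
  increments=[
    {"xyz":[0,0,0],"twist":0,"claw":0.4},
    {"xyz":[0,0,0],"twist":0,"claw":0.1},
    {"xyz":[0,0,0],"twist":0,"claw":0},
    {"xyz":[-20,0,0],"twist":0,"claw":0},
    {"xyz":[-40,0,0],"twist":0,"claw":0},
    {"xyz":[-40,0,20],"twist":0,"claw":0},
    {"xyz":[0,20,45],"twist":0,"claw":0},
    {"xyz":[0,20,45],"twist":0,"claw":0},
  ],
)

```text
t: 35.6
eef_pos: [0.4462, -0.1774, 0.2062]
tool_rot: [0.514, -0.486, -0.513, -0.486]
contact_force: [-0.7, 1.5, -0.1]
width: 0.0425
```

>>> play_rows(
  increments=[
    {"xyz":[0,20,40],"twist":0,"claw":0},
    {"xyz":[0,0,0],"twist":0,"claw":0},
    {"xyz":[0,0,0],"twist":0,"claw":0},
  ],
)

```text
t: 35.9
eef_pos: [0.4244, -0.1389, 0.206]
tool_rot: [0.514, -0.486, -0.513, -0.486]
contact_force: [-0.2, 0.6, -0.3]
width: 0.0429
```

Run:
```python
from h import *
s=snap("scene","sc31.png");print(s["st"]["t"],s["st"]["eef_pos"],s["st"]["contact_force"])
f=s["frame"][210:245,180:215];g=cv2.cvtColor(f,cv2.COLOR_BGR2GRAY);m=(g<45).astype(np.uint8)
w=np.clip(90-g.astype(float),0,None)*cv2.dilate(m,np.ones((3,3)));ys,xs=np.mgrid[210:245,180:215]
print(onz(s,((w*xs).sum()/w.sum(),(w*ys).sum()/w.sum()),.087).round(4))
d=snap("side","s31.png")
cv2.imwrite("pics/cmp31.png",np.hstack([cv2.resize(s["frame"][200:310,155:265],(390,390)),cv2.resize(d["frame"][240:330,295:405],(390,390))]))
```

```text
35.9 [ 0.42437774 -0.13890651  0.20604265] [-0.1596249   0.56552805 -0.32317215]
[ 0.4936 -0.286   0.087 ]
```

View pics/cmp31.png

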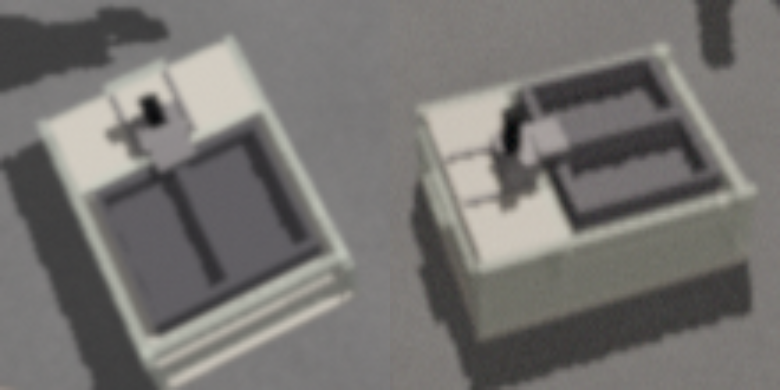

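View pics/sc31.png

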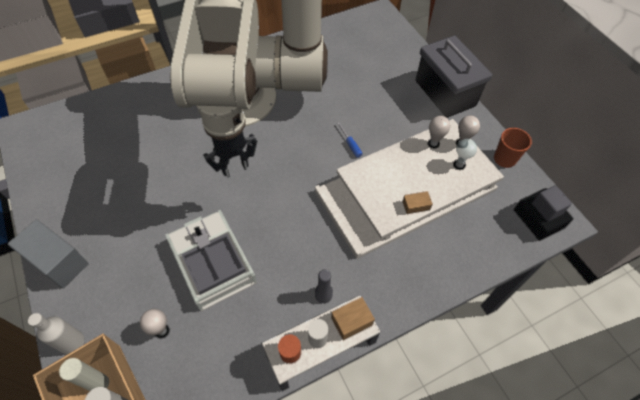

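The tray is flat in the bay with its wells up, the tongue is over its rim, and the other things look where they were. The robot is clear of everything.

```bash
python3 -c "
from workcell import manip
print(manip.close_job())"
```

```text
the job is handed in; nothing more can be done
None
```

The job is done and handed in, at about 36 s of the 72 s allowed. The tray sits flat in the bay, wells up, with the catch fully home over it.

- **Tray over:** I pushed it off the board's open end and it came to rest leaning on the lower board. I swung it upright and gripped it by the raised edge. I stood it on its lower edge in front of the shelf and eased it over to about 70° on one finger. It fell the last few centimetres and lay flat, wells up.
- **Into the bay:** I took it by the divider and lowered it in. It touched down at the expected height and I let go.
- **Catch:** I pushed it to a hard stop, but the pictures showed only about 26 mm of travel instead of 30 mm. To check, I gripped the peg and drew it fully back, then slid it home again. The two stops are about 30 mm apart, so the catch had started about 4 mm forward and is now at its end stop.

**Last checks:**
- The scene and side pictures show the tray flat in the bay with the tongue over its rim.
- The bulbs, torch, tester and fuse box look where they were; I checked this by eye only.
- The largest force I read at the end of a move was about 44 N, with the fingertips pressing on the catch stop, well under the 120 N wrist limit. Forces within moves were not recorded.
- The side camera put the first push at about 31 mm, against about 26 mm from the scene and wrist cameras. The stop-to-stop check settled that.

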